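Code box to cartridge reader

ROBOT

A 6-joint arm with a two-finger parallel gripper is mounted at the origin on the work surface. World frame = base frame: x ahead of the robot, y to its left, z up, the work surface at z = 0. Lengths are in m, angles in rad, forces in N, time in s.
With the tool pointing down it reaches from about 0.3 to 0.875 m from the base axis. Payload 6.4 kg.
Tool frame: the origin (TCP) lies midway between the tips of the shut fingers; the grasp point (between the pads) lies ctrl.grip_depth behind it (ctrl.grip_depth is the distance from the TCP to the grasp point, in m); x points along the fingers, y is the direction in which the jaws open and shut, and the axes are right-handed (so a half turn about x gives the same grasp; the last joint's range is limited). The gripper opens to 85 mm and grips with 20 to 120 N. Pads are 22 mm wide; open, the fingers measure 114 mm over their backs; the gripper's body (76 mm by 85 mm) begins 54 mm behind the grasp point. The pads swing forward as they close: fully open they stand 13 mm farther back than shut.
Start: joints at [-1.556, 0.181, 1.607, -0, 1.354, -0.206], TCP at [0.126, -0.561, 0.2] pointing down, gripper open.
Joint ranges: [-2.99, 2.99], [-0.89, 2.07], [0.3, 2.58], [-1.14, 4.28], [0, 2.63], [-3.12, 3.12]. Speed limits (rad/s): [2.57, 2.57, 3.01, 3.14, 3.14, 3.14].

INTERFACE

Orientations are given as a unit quaternion [w, x, y, z].
In Python, from bench import ctrl gives the robot as it stands.
- The arm moves only by the tool carry_out, never from a script. Its argument "motion" is one flat list of numbers, 7 for each row, row after row: the turn, a rotation vector about the tool's x, y, z in degrees, then the shift along the tool's x, y, z in m, then the gripper's target within -1 to 1 (shut at 1, half-way at 0, fully open at -1). A call has 1 to 10 rows; each row shifts and turns the pose as measured when the row begins, along the tool's axes as they then stand; what a row does not reach is not made up. A row lasts 1/10 s, in which the tool goes at most 50 mm and 8.59 degrees, less where a joint would pass 70% of its speed; a pose out of reach is approached as far as the arm can. A call with a gripper value outside its range is refused whole. The fingers move at their own pace and stop on an object; the grip force is fixed at half the most. Time passes only in rows, so rows that do not move let the fingers close. It gives the time, the measured TCP pose, the force and the opening at its end, in the units of the state.
- ctrl.get_obs(): the state, without advancing time (a new reading comes with each control period).
- ctrl.camera(name): name is "scene" or "top" or "wrist"; returns the picture (400x640x3 uint8, blue, green, red); there is no depth.
- ctrl.camera_params(name): a dict with "mtx" (3x3 intrinsics, pixels), "pose" (4x4, takes a point from camera to world coordinates); the wrist camera has in their place "hand_eye" (4x4, takes a point from camera to tool coordinates, whose origin is the TCP and whose axes are the tool frame's). Camera axes: x right, y down, z forward; pixel columns grow to the right and rows downward; lengths in m; the calibration is good to about 2 mm. A picture is of the moment at which its call begins: read the wrist's pose just before it. camera_params takes no time and is no camera call.
- ctrl.hand_in(): hands the job in, once; it reports no verdict.
Trained networks look in the newest picture that a camera, given by its name, has taken for a name from the list of things; names that differ only in an ending like _2 or _b are one class to them, and where a whole thing is asked for, a point or a joint stands for the part that bears it (a point fixed in the world has none). Each returns a list of dicts, best first, with "conf" (0 to 1); they miss things now and then, are a little off and sometimes report something else, mostly with a low value. They report only what shows in the picture. A call takes as long as a camera call. They do not tell look-alikes from the thing itself.
- ctrl.boxes_of(camera, thing): "point" ([x, y, z] in m, in the coordinates of the camera as it stood for that picture, good to about 4 mm: the middle of the surface that is visible of it).
- ctrl.trace(camera, thing): "pixels" (400x640 bool, what is visible of it).
- ctrl.landmark_of(camera, thing): "point" ([x, y, z] in m, in the coordinates of the camera as it stood for that picture, good to about 4 mm: a listed point, or the origin of a listed thing).
The state is a dict: "time_s": time; "q": joint angles; "dq": joint speeds; "joint_efforts": joint torques, N m; "eef_pos": TCP position; "eef_rot": TCP orientation; "wrist_force": force on the tool from outside, world axes, zero at the start; "torque": the same for the moment, N m; "opening": opening from 0.0 (shut) to 1.0 (fully open).
Only numpy, scipy, OpenCV 4.12 (cv2) and the standard library are available. Lean on these libraries where they do the work, as an engineer would, in place of code of your own. Each camera call takes 0.05 s, during which the arm holds its last target. There are 200 camera calls.

TASK

Roll the code box's wheels to 2-7-5 (left to right from the robot's side; the middle wheel already shows 7 and must not be turned), and only then slide the cover fully open. Take out the white cartridge, lay it flat on the middle of the black scan plate and let go; then pick it up again by its grey tail and slide it nose first fully home in the reader's bay. Leave the code set, the cover open and everything else where it stands.

Things in the scene. Friction and masses are not known exactly. Their poses are not given: they have to be found in the camera images.
- codebox: blue code box, fixed, 214 mm deep (x) by 200 wide (y), 60 high; x points from its wheels to its covered compartment (away from the robot), y left, z up; origin on the bench, 62 mm behind the wheels. Compartment: 124 mm (x) by 168 (y) inside, centred 42 mm along x, floor 12 mm and walls 60 mm above the bench. Two thin rails, 60 high, run 150 mm out of its +y side
- hub_left (a point): centre, on the axle, of the left (+y, red dot) of three black wheels standing 60 mm apart out of the box's flat 60 mm high front part; box axes; 66 mm above the bench. Each is a disc of radius 34 mm, 16 mm thick, axle along y, 44 mm clear of the next. White digits 0-9 (0 red) round the rim, 36 degrees apart; the one on top counts, read from the robot's side
- hub_middle (a point): centre of the middle wheel (white dot) on its axle, box axes; it starts on 7
- hub_right (a point): centre of the right wheel (-y side, yellow dot) on its axle, box axes
- wheel_left (a joint): turn of the left wheel, rad: digit n is on top at n x 0.628; grows when the wheel's top moves away from the robot (box +x); stops at -0.3 and 5.95. Light friction (about 1 N at the rim), no clicks, stays where it is left; pinch its two flat sides near the top and sweep it round (it may slip a little), or roll it with a fingertip on the rim
- wheel_middle (a joint): the same for the middle wheel
- wheel_right (a joint): the same for the right wheel
- cover (a joint): slide of the aluminium cover over the compartment, m: 0 shut, 0.15 fully open; slides along box +y (left) against about 1.5 N and stays where it is left; its top is 66 mm above the bench
- cover_grip (a point): point on the cover's upright black fin, 86 mm above the bench; fin 12 mm thick along box y (pinch it there), 40 long along box x, from 66 to 102 mm above the bench; box axes
- cartridge_center (a point): centre, half-way up, of the white cartridge: 120 mm long (own x, nose at +x), 36 wide, 28 high, about 90 g; last 29 mm at -x is the grey tail; last 10 mm of the nose is 28 wide, 22 high. Starts flat in the compartment, nose to box -y, top 40 mm above the bench; 38 mm high rubber pads hug its ends, so fingers fit only beside its middle 56 mm (44 mm free each side)
- cartridge_nose (a point): tip of the cartridge's nose, 60 mm from its centre along its +x, half-way up
- plate_center (a point): centre of the top face of the black scan plate, 160 mm (own x) by 60 (y), fixed, top 6 mm above the bench
- reader: white bench reader with blue mouth, fixed, 210 mm deep (x) by 160 wide; origin on the bench under the bay's mouth, x points into the bay. Bay floor 14 mm above the bench, roof underside 48; roof top 66 for the first 90 mm behind the mouth, then 140
- bay_mouth (a point): middle of the bay's mouth in its front plane, at the height of the cartridge's centre when in the bay (28 mm above the bench); x into the bay. Mouth 56 mm wide, narrowing over 25 mm to a channel 41 wide; 88 mm deep to the end wall: fully home, the cartridge's centre is 28 mm inside the mouth and its last 32 mm stay outside
- tipbox: bystander: blue pipette-tip box with clear lid, 85 x 120 x 63 mm; origin at the centre of its underside
- tuberack: bystander: low red micro-tube rack, 70 x 130 x 26 mm; origin at the centre of its underside
- bottle: bystander: glass bottle with blue cap, 60 across, 130 high mm; origin at the centre of its underside
- jar: bystander: white jar with red cap, 64 across, 75 high mm; origin at the centre of its underside
- beaker: bystander: glass beaker, 70 across, 90 high mm; origin at the centre of its underside
- usedcart: bystander: used cartridge, orange with a black tail, 120 x 36 x 28, lying flat (not the one wanted) mm; origin at the centre of its underside
- marker: bystander: marker pen, 130 long, 17 thick, lying mm; origin at the centre of its underside
Mind the look-alikes: they are no part of the job. Of the things like the part that bears plate_center, leave any that is orange or purple; of the rest the larger one is meant.

How it is judged:
On the way, in this order (a step that is already met when the one before it is completed fails the run):
1. the wheels show 2-7-5 with the cover still shut (value of joint wheel_left between 1.00664 and 1.50664 rad and value of joint wheel_middle between 4.14823 and 4.64823 rad and value of joint wheel_right between 2.89159 and 3.39159 rad and value of joint cover below 0.02 m), for 0.2 s.
2. the cover is slid fully open (value of joint wheel_left between 1.00664 and 1.50664 rad and value of joint wheel_middle between 4.14823 and 4.64823 rad and value of joint wheel_right between 2.89159 and 3.39159 rad and value of joint cover above 0.12 m), for 0.2 s.
3. the cartridge lies flat and released on the middle of the scan plate (horizontal distance between cartridge_center and plate_center below 0.03 m and z of cartridge_center in the frame of plate_center below 0.018 m and angle between cartridge_center's own z axis and vertical below 0.1 rad and linear speed of cartridge below 0.02 m/s and contact force between the fingers and cartridge below 0.05 N), for 0.2 s.
4. the cartridge is picked up again off the plate by its tail (x of the grasp point in the frame of cartridge_center below -0.026 m and contact force between the fingers and cartridge above 0.5 N and z of cartridge_center in the frame of plate_center above 0.019 m), for 0.1 s.
At the end, for the whole second after the job is handed in: wheels within 0.25 rad of 2, 7, 5 on top; cover open over 120 mm; cartridge nose first in the bay, centre 23 to 34 mm inside the mouth, within 6 mm of the bay's centre line and 5 mm of its height, in line within 0.12 rad, flat within 0.1 rad, at rest and released (all of step 2 and x of cartridge_center in the frame of bay_mouth between 0.023 and 0.034 m and y of cartridge_center in the frame of bay_mouth between -0.006 and 0.006 m and z of cartridge_center in the frame of bay_mouth between -0.005 and 0.006 m and x of cartridge_nose in the frame of bay_mouth above 0.08 m and angle between the x axis of cartridge_center and the x axis of bay_mouth, either way round below 0.12 rad and angle between cartridge_center's own z axis and vertical below 0.1 rad and linear speed of cartridge below 0.02 m/s and contact force between the fingers and cartridge below 0.05 N); the robot touches nothing.
It fails at once if the middle wheel turned off its 7 (not (value of joint wheel_middle between 4.14823 and 4.64823 rad)).
It fails at once if the cover moved while the wheels do not show 2-7-5 (value of joint cover above 0.02 m and not (value of joint wheel_left between 1.00664 and 1.50664 rad and value of joint wheel_middle between 4.14823 and 4.64823 rad and value of joint wheel_right between 2.89159 and 3.39159 rad)).
It fails at once if a bystander was displaced by more than 30 mm (distance of any of tipbox, tuberack, bottle, jar, beaker, usedcart, marker from where it was at the start of the episode above 0.03 m).
It also fails if it takes over 67 s, if anything falls off the work surface, if the arm or the gripper's body presses on something with over 40 N, if the wrist force passes 120 N, or if a joint passes its speed limit or range.

## Working session

There is one attempt and no reset: what is moved stays moved. The work goes in short steps, Python scripts to look and compute and a tool call to move; the robot and the scene stay as the last step left them, time stands still between calls to the robot, and variables do not carry over. Pictures are saved under pics/ and viewed, about 8 in all and at most 12, crops included, and the job is handed in when it is done.

Besides the shell and the picture viewer there is one more tool, called after "Call:" in YAML: its name, and indented under it one key for each argument. carry_out: Moves the arm, as the interface text tells. Its arguments: {"type":"object","properties":{"motion":{"type":"array"}},"required":["motion"]}

```bash
ls; mkdir -p pics
cat > h.py <<'E'
from bench import ctrl
import numpy as np, cv2
from scipy.spatial.transform import Rotation as R
def tool():
    o=ctrl.get_obs(); T=np.eye(4); q=o['eef_rot']
    T[:3,:3]=R.from_quat([q[1],q[2],q[3],q[0]]).as_matrix(); T[:3,3]=o['eef_pos']; return T
def cam(n):
    p=ctrl.camera_params(n)
    return (tool()@np.array(p['hand_eye']) if n=='wrist' else np.array(p['pose'])),np.array(p['mtx'])
def w(T,p): return T[:3,:3]@np.array(p)+T[:3,3]
def proj(T,K,P):
    c=T[:3,:3].T@(np.array(P)-T[:3,3]); u=K@c; return u[:2]/u[2]
def ray(T,K,uv,z):
    d=T[:3,:3]@np.linalg.solve(K,[uv[0],uv[1],1.]); s=(z-T[2,3])/d[2]; return T[:3,3]+s*d
def rel(P,Rm=None):
    "shift and rotvec(deg), tool axes, to reach world P / orientation"
    T=tool(); s=T[:3,:3].T@(np.array(P)-T[:3,3])
    r=None if Rm is None else np.degrees(R.from_matrix(T[:3,:3].T@Rm).as_rotvec())
    return s.round(4),None if r is None else r.round(2)
def down(yaw):
    "tool x down, tool y horizontal at angle yaw"
    y=np.array([np.cos(yaw),np.sin(yaw),0]);x=np.array([0,0,-1.]);return np.stack([x,y,np.cross(x,y)],1)
E
python3 - <<'E'
from h import *
o=ctrl.get_obs(); print({k:np.round(v,3) for k,v in o.items()}, ctrl.grip_depth)
for n in ['top','scene']:
    im=ctrl.camera(n); T,K=cam(n); cv2.imwrite(f'pics/{n}0.png',im); print(n,T.round(3).tolist(),K.round(1).tolist())
    for t in ['codebox','hub_left','hub_middle','hub_right','cover_grip','cartridge_center','plate_center','reader','bay_mouth','tipbox','tuberack','bottle','jar','beaker','usedcart','marker']:
        r=ctrl.landmark_of(n,t)
        print(t,[(round(d['conf'],2),w(T,d['point']).round(3).tolist(),proj(T,K,w(T,d['point'])).round().tolist()) for d in r[:3]])
E
```

```text
pics
{'time_s': np.float64(0.0), 'q': array([-1.556,  0.182,  1.608, -0.   ,  1.354, -0.206]), 'dq': array([-0.   ,  0.001, -0.001, -0.001,  0.001, -0.   ]), 'joint_efforts': array([-1.0000e-03, -4.4487e+01, -3.5134e+01, -0.0000e+00,  9.0000e-03,
        0.0000e+00]), 'eef_pos': array([ 0.126, -0.56 ,  0.199]), 'eef_rot': array([ 0.077,  0.703,  0.079, -0.703]), 'wrist_force': array([ 0.179,  0.639, -0.905]), 'torque': array([-0.012, -0.008,  0.006]), 'opening': np.float64(0.998)} 0.0187
top [[-0.028, -0.996, 0.088, 0.395], [-1.0, 0.029, 0.001, 0.011], [-0.003, -0.087, -0.996, 1.166], [0.0, 0.0, 0.0, 1.0]] [[382.0, 0.0, 321.0], [0.0, 382.0, 203.1], [0.0, 0.0, 1.0]]
codebox [(0.85, [0.529, 0.172, -0.001], [269.0, 194.0]), (0.37, [0.781, -0.043, -0.0], [336.0, 112.0])]
hub_left [(0.84, [0.465, 0.231, 0.066], [245.0, 214.0]), (0.45, [0.445, -0.414, 0.002], [461.0, 216.0])]
hub_middle [(0.98, [0.467, 0.17, 0.063], [267.0, 213.0])]
hub_right [(0.93, [0.473, 0.104, 0.069], [289.0, 210.0])]
cover_grip [(0.85, [0.598, 0.12, 0.087], [282.0, 166.0])]
cartridge_center [(0.21, [0.554, 0.512, 0.0
[... 1511 characters left out ...]
, (0.64, [0.293, -0.214, 0.009], [233.0, 210.0])]
reader [(0.86, [0.555, -0.254, 0.003], [251.0, 272.0])]
bay_mouth [(0.69, [0.551, -0.254, 0.027], [250.0, 266.0]), (0.35, [0.463, 0.227, 0.068], [369.0, 183.0])]
tipbox [(0.8, [0.78, -0.043, 0.006], [351.0, 299.0])]
tuberack [(0.63, [0.374, -0.031, -0.001], [291.0, 207.0]), (0.59, [0.442, -0.414, 0.001], [188.0, 267.0])]
bottle [(0.95, [0.559, 0.509, -0.001], [446.0, 186.0])]
jar [(0.66, [0.565, -0.475, 0.003], [179.0, 308.0])]
beaker [(0.59, [0.437, 0.505, 0.002], [423.0, 167.0])]
usedcart [(0.92, [0.657, -0.076, -0.002], [319.0, 273.0]), (0.22, [0.552, -0.255, 0.028], [249.0, 267.0])]
marker [(0.72, [0.372, -0.028, -0.002], [292.0, 207.0])]
```

```bash
ls pics
```

```text
scene0.png
top0.png
```

View pics/top0.png

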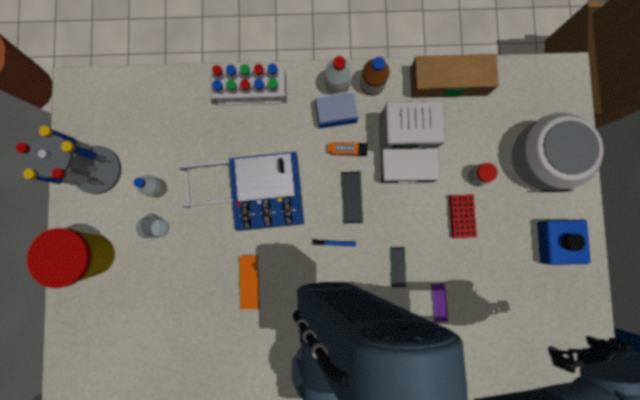

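View pics/scene0.png

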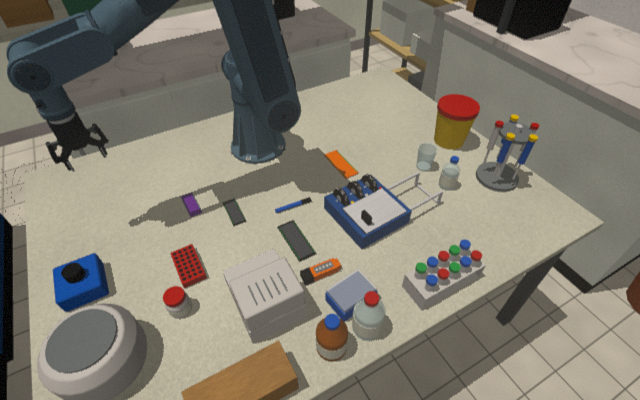

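The scan-plate candidates in the top view are the large black plate at px (351,197), a small black one at (398,266), an orange one at (249,281) and a purple one at (440,302). By the description I choose the large black one, at about (0.509,-0.084). The reader's mouth faces the robot at about (0.554,-0.25), and the orange used cartridge is at (347,149). Next I'll fly to the code box.

Run:
```python
from h import *
T=tool(); print(T.round(3)); print(np.array(ctrl.camera_params('wrist')['hand_eye']).round(3).tolist(),ctrl.camera_params('wrist')['mtx'])
for y in (np.pi/2+.07,-np.pi/2+.07): print(rel([.38,.165,.30],down(y)))
im=cv2.imread('pics/top0.png'); cv2.imwrite('pics/c.png',cv2.resize(im[160:310,230:460],None,fx=3.4,fy=3.4,interpolation=cv2.INTER_CUBIC))
```

```text
[[-0.     0.219 -0.976  0.126]
 [-0.    -0.976 -0.219 -0.561]
 [-1.     0.     0.     0.2  ]
 [ 0.     0.     0.     1.   ]]
[[0.001, -0.321, 0.947, -0.174], [1.0, -0.001, -0.001, -0.001], [0.001, 0.947, 0.321, -0.084], [0.0, 0.0, 0.0, 1.0]] [[342.96231849   0.         317.45949041]
 [  0.         342.96231849 196.90018658]
 [  0.           0.           1.        ]]
(array([-0.0999, -0.6528, -0.4069]), array([-171.36,    0.  ,    0.  ]))
(array([-0.0999, -0.6528, -0.4069]), array([ 8.64,  0.  , -0.  ]))
```

View pics/c.png

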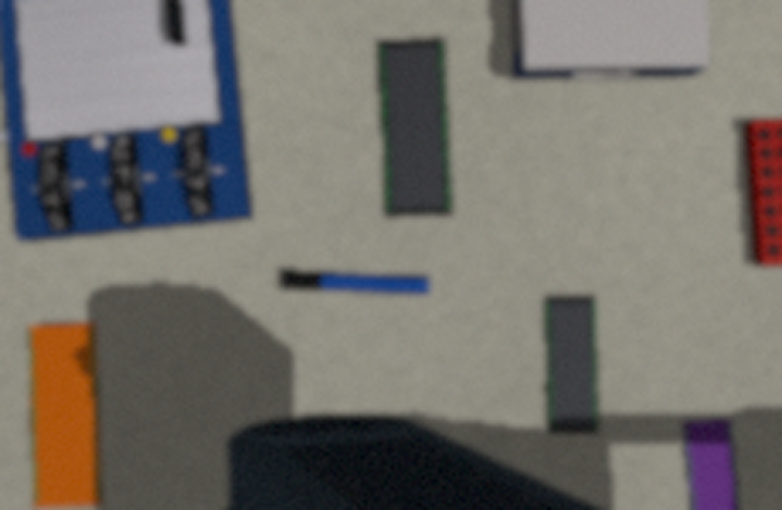

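Call:
carry_out:
  motion: [8.59, 0, 0, -0.02, 0, 0, 0, 0, 0, 0, -0.02, -0.041, -0.019, 0, 0, 0, 0, 0, -0.044, -0.02, 0, 0, 0, 0, 0, -0.044, -0.02, 0, 0, 0, 0, 0, -0.044, -0.02, 0, 0, 0, 0, 0, -0.044, -0.02, 0, 0, 0, 0, 0, -0.044, -0.02, 0, 0, 0, 0, 0, -0.044, -0.02, 0, 0, 0, 0, 0, -0.044, -0.02, 0, 0, 0, 0, 0, -0.044, -0.02, 0]

```text
time_s: 2.7
eef_pos: [0.2817, -0.1488, 0.2407]
eef_rot: [0.019, 0.708, 0.018, -0.705]
wrist_force: [1.1, -0.9, 0.2]
opening: 0.499
```

Call:
carry_out:
  motion: [0, 0, 0, 0, -0.044, -0.02, 0, 0, 0, 0, 0, -0.044, -0.02, 0, 0, 0, 0, 0, -0.044, -0.02, 0, 0, 0, 0, 0, -0.044, -0.02, 0, 0, 0, 0, 0, -0.044, -0.02, 0, 0, 0, 0, 0, -0.044, -0.02, 0, 0, 0, 0, 0, -0.044, -0.02, 0]

```text
time_s: 3.4
eef_pos: [0.4079, 0.1785, 0.244]
eef_rot: [0.021, 0.713, 0.016, -0.7]
wrist_force: [1.9, -0.1, 0.6]
opening: 0.497
```

Run:
```python
from h import *
im=ctrl.camera('wrist'); T,K=cam('wrist'); cv2.imwrite('pics/w1.png',im); print(tool().round(3).tolist())
for t in ['codebox','hub_left','hub_middle','hub_right','cover_grip']:
    print(t,[(round(d['conf'],2),w(T,d['point']).round(4).tolist(),proj(T,K,w(T,d['point'])).round().tolist()) for d in ctrl.landmark_of('wrist',t)[:2]])
c=im[0:250,170:470] ; cv2.imwrite('pics/w1c.png',cv2.resize(im[40:290],None,fx=1.25,fy=1.25)); np.save('w1T.npy',T)
```

```text
[[0.019, 0.056, -0.998, 0.409], [-0.003, -0.998, -0.056, 0.184], [-1.0, 0.004, -0.018, 0.243], [0.0, 0.0, 0.0, 1.0]]
codebox []
hub_left [(0.73, [0.4644, 0.2337, 0.065], [272.0, 111.0])]
hub_middle [(0.77, [0.4718, 0.1751, 0.0641], [331.0, 106.0])]
hub_right [(0.86, [0.4753, 0.1117, 0.0675], [395.0, 107.0])]
cover_grip [(0.65, [0.5554, 0.5184, 0.0017], [17.0, 6.0])]
```

View pics/w1.png

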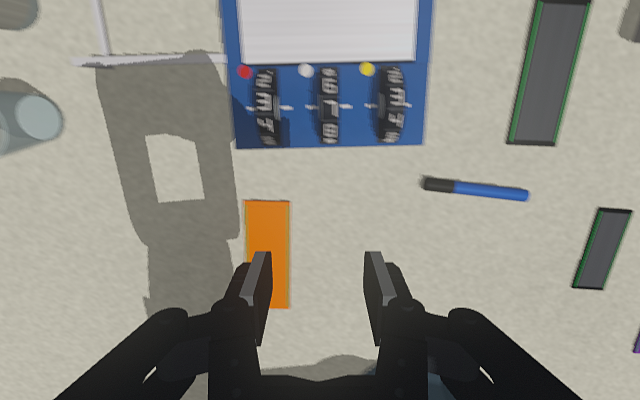

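Run:
```python
from h import *
im=cv2.imread('pics/w1.png'); T=np.load('w1T.npy'); K=np.array(ctrl.camera_params('wrist')['mtx'])
y=np.array([-.075,.997,0]);x=np.array([.997,.075,0]);z=np.array([0,0,1.])
out=[]
for h in ([.4665,.2335,.066],[.4705,.1735,.066],[.475,.1135,.066]):
    th=np.radians(np.linspace(80,-80,500)); s=np.linspace(.009,-.009,110)
    P=np.array(h)+.034*(np.sin(th)[:,None,None]*x+np.cos(th)[:,None,None]*z)+s[None,:,None]*y
    c=(P-T[:3,3])@T[:3,:3]; uv=c@K.T; uv=(uv[...,:2]/uv[...,2:]).astype(np.float32)
    o=cv2.remap(im,uv[...,0],uv[...,1],cv2.INTER_CUBIC); cv2.line(o,(0,250),(12,250),(0,255,0),2); out+=[o,np.zeros((500,20,3),np.uint8)]
o=np.hstack(out); c=cv2.resize(im[50:155,225:430],None,fx=2.6,fy=2.6,interpolation=cv2.INTER_CUBIC); 
c=cv2.copyMakeBorder(c,0,500-c.shape[0],0,0,cv2.BORDER_CONSTANT)
o=np.hstack([o,c])[:,:800]; cv2.imwrite('pics/unw.png',o); print(o.shape)
```

```text
(500, 800, 3)
```

View pics/unw.png

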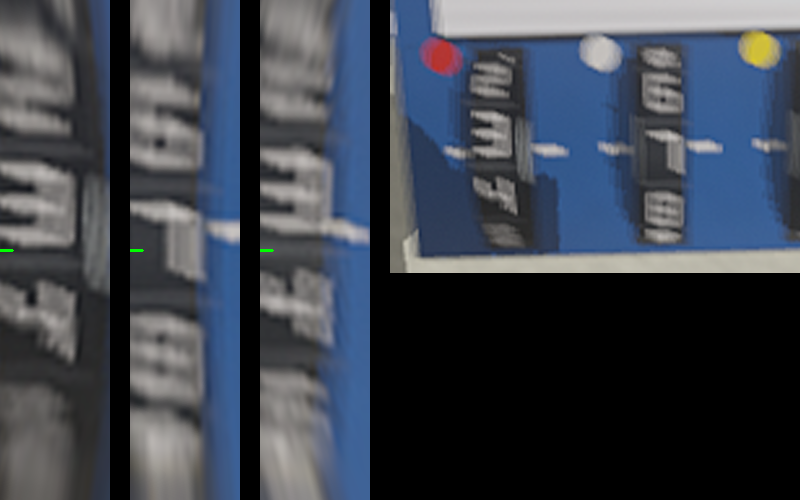

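```bash
cat >> h.py <<'E'
def snap(name='wrist',fn=None):
    T,K=cam(name); im=ctrl.camera(name)
    if fn: cv2.imwrite('pics/'+fn,im)
    return im,T,K
def find(T,n,t):
    r=ctrl.landmark_of(n,t); print(t,[(round(d['conf'],2),w(T,d['point']).round(4).tolist()) for d in r[:2]]); return r
E
python3 - <<'E'
from h import *
print(tool()[:3,3].round(4),rel([.467,.170,.145],down(-np.pi/2+.072)))
E
```

```text
[0.4072 0.1752 0.2435] (array([ 0.0995,  0.0074, -0.0579]), array([-1.23, -0.93, -0.51]))
```

Call:
carry_out:
  motion: [-1.2, -0.9, -0.5, 0.033, 0.0025, -0.019, 0, 0, 0, 0, 0.033, 0.0025, -0.019, 0, 0, 0, 0, 0.033, 0.0025, -0.019, 0, 0, 0, 0, 0, 0, 0, 0]

```text
time_s: 4.1
eef_pos: [0.4694, 0.1644, 0.1463]
eef_rot: [0.022, 0.71, 0.022, -0.703]
wrist_force: [-0.8, -1.1, -0.3]
opening: 0.505
```

```bash
cat >> h.py <<'E'
def unwrap(im,T,K,hubs,yaw,fn):
    y=np.array([-np.sin(yaw),np.cos(yaw),0]);x=np.array([np.cos(yaw),np.sin(yaw),0]);z=np.array([0,0,1.]);out=[]
    for h in hubs:
        th=np.radians(np.linspace(80,-80,481)); s=np.linspace(.016,-.016,161)
        P=np.array(h)+.034*(np.sin(th)[:,None,None]*x+np.cos(th)[:,None,None]*z)+s[None,:,None]*y
        c=(P-T[:3,3])@T[:3,:3]; uv=c@K.T; uv=(uv[...,:2]/uv[...,2:]).astype(np.float32)
        o=cv2.remap(im,uv[...,0],uv[...,1],cv2.INTER_CUBIC); cv2.line(o,(0,240),(12,240),(0,255,0),2)
        for e in (40,120): cv2.line(o,(e,0),(e,20),(0,255,255),1)
        out+=[o,np.zeros((481,20,3),np.uint8)]
    cv2.imwrite('pics/'+fn,np.hstack(out+[cv2.resize(im,None,fx=.38,fy=.38) if 0 else np.zeros((481,2,3),np.uint8)]))
E
python3 - <<'E'
from h import *
print(tool()[:3,3].round(4))
im,T,K=snap('wrist','w2.png'); print(tool()[:3,3].round(4))
H=[find(T,'wrist',t) for t in ['hub_left','hub_middle','hub_right','cover_grip']]
h=[w(T,r[0]['point']) for r in H[:3] if r]
unwrap(im,T,K,[[.465,.229,.066],[.4694,.1692,.066],[.4737,.1094,.066]],.072,'unw2.png')
E
```

```text
[0.4694 0.1644 0.1463]
[0.4699 0.1647 0.1488]
hub_left [(0.83, [0.4665, 0.2298, 0.0628])]
hub_middle [(0.66, [0.4736, 0.169, 0.0686])]
hub_right [(0.62, [0.4734, 0.1061, 0.0699])]
cover_grip []
```

View pics/unw2.png

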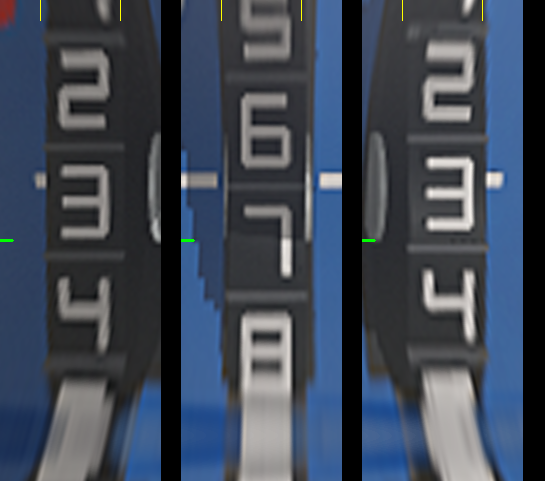

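```bash
cat >> h.py <<'E'
def plan(P,Rm,n,g,start=None):
    "n rows from present (or start) pose to P,Rm"
    T=tool() if start is None else start
    A=R.from_matrix(T[:3,:3]); rv=(A.inv()*R.from_matrix(Rm)).as_rotvec()/n; rows=[]
    p0=T[:3,3]
    for i in range(n):
        Ri=(A*R.from_rotvec(rv*i)).as_matrix(); s=Ri.T@(np.array(P)-p0)/n
        rows+=[*np.degrees(rv).round(1),*s.round(4),g]
    print([float(v)+0. for v in rows]); E=np.eye(4);E[:3,:3]=Rm;E[:3,3]=P; return E
YAW=.072
HL,HM,HR=[np.array(v) for v in ([.465,.228,.066],[.4694,.168,.066],[.4737,.1084,.066])]
bx=np.array([np.cos(YAW),np.sin(YAW),0]);by=np.array([-np.sin(YAW),np.cos(YAW),0]);bz=np.array([0,0,1.])
def wheelpose(h,deg,r):
    "tool radial to wheel, leaning deg towards +bx"
    a=np.radians(deg); d=np.sin(a)*bx+np.cos(a)*bz
    return h+r*d, np.stack([-d,-by,np.cross(-d,-by)],1)
E
python3 - <<'E'
from h import *
E=plan(*wheelpose(HL,25,.065),4,0)
E=plan(*wheelpose(HL,25,.014),3,0,E)
E
```

```text
[-0.1, -6.5, 0.0, 0.0071, -0.0154, -0.0061, 0.0, -0.1, -6.5, 0.0, 0.0063, -0.0154, -0.0068, 0.0, -0.1, -6.5, 0.0, 0.0055, -0.0154, -0.0075, 0.0, -0.1, -6.5, 0.0, 0.0046, -0.0154, -0.0082, 0.0]
[0.0, 0.0, 0.0, 0.017, 0.0, 0.0, 0.0, 0.0, 0.0, 0.0, 0.017, 0.0, 0.0, 0.0, 0.0, 0.0, 0.0, 0.017, 0.0, 0.0, 0.0]
```

Call:
carry_out:
  motion: [-0.1, -6.5, 0, 0.0071, -0.0154, -0.0061, 0, -0.1, -6.5, 0, 0.0063, -0.0154, -0.0068, 0, -0.1, -6.5, 0, 0.0055, -0.0154, -0.0075, 0, -0.1, -6.5, 0, 0.0046, -0.0154, -0.0082, 0, 0, 0, 0, 0, 0, 0, 0]

```text
time_s: 4.85
eef_pos: [0.492, 0.2326, 0.1319]
eef_rot: [-0.03, -0.535, -0.02, 0.844]
wrist_force: [-0.9, 0.1, -1.5]
opening: 0.496
```

Run:
```python
from h import *
print(tool().round(4).tolist()); E=plan(*wheelpose(HL,25,.014),3,0)
```

```text
[[-0.425, 0.0726, -0.9023, 0.492], [-0.0287, -0.9974, -0.0667, 0.2326], [-0.9047, -0.0025, 0.426, 0.1319], [0.0, 0.0, 0.0, 1.0]]
[0.0, 0.1, 0.0, 0.0191, 0.0009, -0.0011, 0.0, 0.0, 0.1, 0.0, 0.0191, 0.0009, -0.0011, 0.0, 0.0, 0.1, 0.0, 0.0191, 0.0009, -0.0011, 0.0]
```

Call:
carry_out:
  motion: [0, 0.1, 0, 0.0191, 0.0009, -0.0011, 0, 0, 0.1, 0, 0.0191, 0.0009, -0.0011, 0, 0, 0.1, 0, 0.0191, 0.0009, -0.0011, 0, 0, 0, 0, 0, 0, 0, 0]

```text
time_s: 5.25
eef_pos: [0.4733, 0.2293, 0.0836]
eef_rot: [-0.031, -0.544, -0.022, 0.838]
wrist_force: [-0.9, -0.5, 0.4]
opening: 0.498
```

Run:
```python
from h import *
print(rel(*wheelpose(HL,25,.014)))
```

```text
(array([0.0055, 0.0007, 0.0003]), array([ 0.25, -0.93,  0.09]))
```

Close, then sweep −49° (tool-y positive), six rows of about 8.2°.

Call:
carry_out:
  motion: [0, -0.9, 0, 0.005, 0.0007, 0, 0.4, 0, 0, 0, 0, 0, 0, 0.8, 0, 0, 0, 0, 0, 0, 1, 0, 0, 0, 0, 0, 0, 1, 0, 0, 0, 0, 0, 0, 1]

```text
time_s: 5.75
eef_pos: [0.4756, 0.229, 0.0865]
eef_rot: [-0.031, -0.542, -0.023, 0.839]
wrist_force: [0.0, 0.1, 0.1]
opening: -0.001
```

Run:
```python
from h import *
T=tool(); print(rel(*wheelpose(HL,25,.014)), 'radial',(HL-T[:3,3])@T[:3,:3]); a=T[:3,0]; print('lean',np.degrees(np.arctan2(-a@bx,-a[2])))
```

```text
(array([0.0091, 0.0003, 0.0011]), array([ 0.31, -0.77,  0.16])) radial [0.02309984 0.00032732 0.00126124]
lean 24.23406350802147
```

Run:
```python
from h import *
im,T,K=snap('scene'); im2,T2,K2=snap('wrist')
u=proj(T,K,HL).astype(int); c=cv2.resize(im[u[1]-60:u[1]+40,u[0]-60:u[0]+60],None,fx=4,fy=4,interpolation=cv2.INTER_CUBIC)
a=im2[:400,140:500]; cv2.imwrite('pics/x3.png',np.hstack([c[:400],cv2.resize(a,(320,356))[:356] if 0 else a[:400,20:340]]));print(u)
```

```text
[369 183]
```

View pics/x3.png

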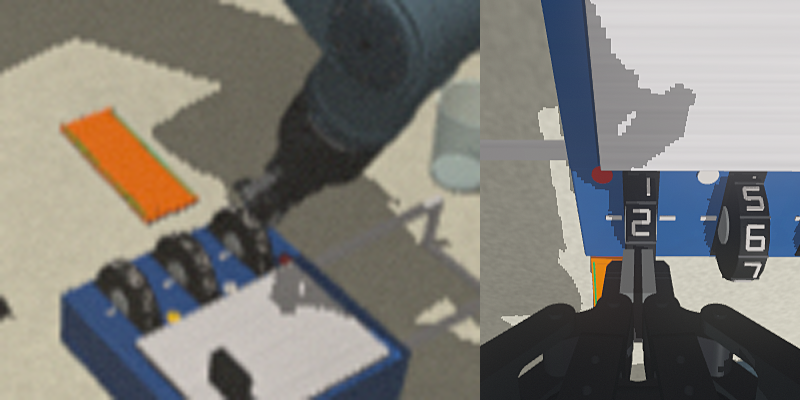

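Run:
```python
from h import *
T,K=cam('wrist'); print(tool()[:3,3], proj(T,K,tool()[:3,3]))
for r in (.014,.023,.034,.045): print(r,proj(T,K,wheelpose(HL,24.2,r)[0]).round(1))
for a in (50,31,13,-5): print(a,proj(T,K,wheelpose(HL,a,.034)[0]).round(1))
print('hub',proj(T,K,HL), proj(T,K,HL+.02*by),proj(T,K,HL-.02*by))
print(ctrl.get_obs()['q'].round(3))
```

```text
[0.47538232 0.22901444 0.08629083] [320.13699598 237.956003  ]
0.014 [320.5 233.3]
0.023 [320.6 240.1]
0.034 [320.7 249.2]
0.045 [320.8 259.6]
50 [320.9 220.9]
31 [320.8 242.2]
13 [320.6 259.7]
-5 [320.4 272.4]
hub [320.41302041 223.76354515] [288.29627412 223.57033261] [352.54124525 223.95682675]
[0.189 0.521 1.471 0.051 1.571 1.672]
```

Run:
```python
import cv2,numpy as np
im=cv2.imread('pics/x3.png'); a=cv2.resize(im[170:350,560:760],None,fx=3,fy=3,interpolation=cv2.INTER_CUBIC)
b=cv2.resize(im[160:300,190:320],None,fx=1.5,fy=1.5); b=cv2.copyMakeBorder(b,0,a.shape[0]-b.shape[0],0,0,cv2.BORDER_CONSTANT); cv2.imwrite('pics/x3z.png',np.hstack([a,b]))
```

```text
(no output)
```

View pics/x3z.png

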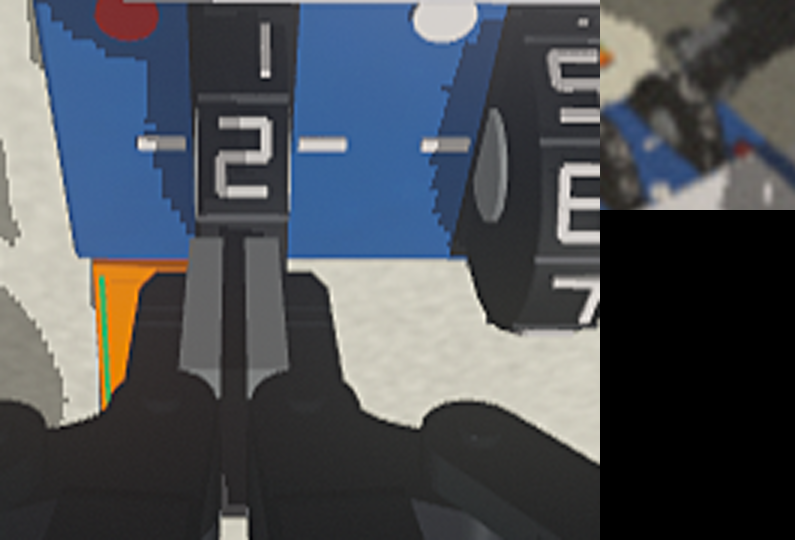

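Call:
carry_out:
  motion: [0, 0, 0, -0.02, 0, 0, 1, 0, 0, 0, -0.02, 0, 0, 1, 0, 0, 0, 0, 0, 0, 1]

```text
time_s: 6.15
eef_pos: [0.4913, 0.23, 0.1228]
eef_rot: [-0.031, -0.541, -0.022, 0.84]
wrist_force: [0.5, 0.4, 0.2]
opening: 0.003
```

Run:
```python
from h import *
im,T,K=snap('wrist','s.png'); print(ctrl.get_obs()['opening'],tool()[:3,3])
old=cv2.imread('pics/x3.png')[:,480:800]
for n,a,c0 in (('old',old,0),('new',im[:,160:480],0)):
    for r in range(226,300,4): print(n,r,a[r,138:182:2].mean(1).astype(int).tolist())
```

```text
0.0029776197154080548 [0.4901899  0.22986744 0.12151896]
old 226 [70, 70, 69, 78, 31, 49, 42, 166, 163, 45, 45, 46, 53, 53, 51, 52, 53, 53, 50, 168, 102, 103]
old 230 [71, 70, 68, 85, 33, 48, 42, 166, 161, 40, 47, 48, 47, 46, 49, 50, 55, 55, 52, 179, 102, 103]
old 234 [72, 69, 69, 83, 33, 46, 46, 95, 160, 208, 202, 202, 201, 202, 202, 216, 49, 55, 52, 173, 101, 102]
old 238 [69, 70, 70, 74, 33, 57, 57, 57, 58, 57, 57, 57, 58, 58, 58, 57, 59, 60, 57, 145, 102, 103]
old 242 [104, 64, 70, 68, 92, 93, 100, 101, 100, 101, 101, 100, 100, 100, 101, 101, 100, 101, 96, 101, 103, 104]
old 246 [104, 105, 64, 72, 47, 58, 58, 59, 42, 51, 51, 52, 51, 66, 65, 65, 64, 63, 62, 109, 104, 103]
old 250 [103, 103, 103, 100, 103, 102, 102, 104, 70, 45, 45, 42, 108, 104, 103, 101, 103, 95, 65, 110, 103, 102]
old 254 [103, 102, 104, 101, 100, 100, 101, 103, 49, 45, 46, 41, 109, 100, 101, 101, 101, 106, 60, 107, 100, 101]
old 258 [89, 88, 94, 100, 100, 101, 102, 103, 50, 46, 45, 42, 109, 101, 100, 101, 101, 105, 48, 228, 208, 206]
old 262 [47, 45, 91, 102, 101, 101, 101, 104, 50, 44, 44, 42, 108, 101, 101, 1
[... 2333 characters left out ...]
03, 100, 99, 99, 100, 101, 38, 48, 48, 46, 108, 100, 99, 99, 100, 100, 101, 51, 53, 52]
new 278 [52, 62, 101, 98, 99, 99, 99, 103, 39, 47, 47, 46, 90, 100, 99, 100, 100, 100, 105, 52, 56, 57]
new 282 [47, 72, 100, 99, 99, 99, 100, 102, 38, 46, 46, 45, 89, 100, 99, 99, 99, 99, 103, 47, 50, 51]
new 286 [46, 102, 98, 98, 99, 99, 99, 103, 40, 46, 46, 45, 90, 100, 98, 100, 99, 98, 103, 42, 50, 51]
new 290 [45, 106, 99, 99, 99, 98, 99, 103, 39, 45, 46, 44, 70, 99, 98, 98, 99, 99, 100, 54, 49, 49]
new 294 [45, 41, 49, 91, 118, 124, 123, 129, 40, 47, 49, 47, 87, 123, 123, 128, 105, 59, 40, 45, 48, 49]
new 298 [46, 45, 44, 44, 43, 39, 107, 129, 40, 47, 48, 46, 86, 129, 42, 43, 46, 46, 46, 46, 47, 47]
```

Run:
```python
from h import *
T=tool(); print('radial',(HL-T[:3,3])@T[:3,:3]); E=plan(*wheelpose(HL,25,.045),2,0);E=plan(*wheelpose(HL,25,.006),3,0,E)
```

```text
radial [ 6.09945574e-02  1.80965930e-04 -6.81722673e-05]
[0.2, -0.2, 0.1, 0.008, 0.0, -0.0002, 0.0, 0.2, -0.2, 0.1, 0.008, 0.0, -0.0003, 0.0]
[0.0, 0.0, 0.0, 0.013, 0.0, 0.0, 0.0, 0.0, 0.0, 0.0, 0.013, 0.0, 0.0, 0.0, 0.0, 0.0, 0.0, 0.013, 0.0, 0.0, 0.0]
```

Call:
carry_out:
  motion: [0.2, -0.2, 0.1, -0.003, 0, 0, 0, 0, 0, 0, 0, 0, 0, 0, 0, 0, 0, 0, 0, 0, 0, 0, 0, 0, 0.016, 0, 0, 0, 0, 0, 0, 0.016, 0, 0, 0, 0, 0, 0, 0.016, 0, 0, 0, 0, 0, 0, 0.013, 0, 0, 0, 0, 0, 0, 0, 0, 0, 0]

```text
time_s: 7.0
eef_pos: [0.4607, 0.2275, 0.0625]
eef_rot: [-0.031, -0.536, -0.02, 0.844]
wrist_force: [-0.4, 0.4, 1.0]
opening: 0.502
```

Run:
```python
from h import *
T=tool(); print('radial',(HL-T[:3,3])@T[:3,:3],rel(*wheelpose(HL,25,.008)))
```

```text
radial [-0.00495618 -0.00018712 -0.00241812] (array([-0.013 , -0.0002, -0.0024]), array([ 0.08,  0.17, -0.04]))
```

Call:
carry_out:
  motion: [0, 0, 0, -0.009, 0, -0.002, 0, 0, 0, 0, 0, 0, 0, 0.5, 0, 0, 0, 0, 0, 0, 1, 0, 0, 0, 0, 0, 0, 1, 0, 0, 0, 0, 0, 0, 1]

```text
time_s: 7.5
eef_pos: [0.4693, 0.2283, 0.0726]
eef_rot: [-0.031, -0.537, -0.02, 0.843]
wrist_force: [0.0, -0.2, -0.1]
opening: -0.002
```

Run:
```python
from h import *
T=tool(); print('radial',(HL-T[:3,3])@T[:3,:3],rel(*wheelpose(HL,25,.008)),ctrl.get_obs()['wrist_force'])
```

```text
radial [ 7.80669976e-03 -4.21183222e-05  1.12074406e-03] (array([-0.0002, -0.    ,  0.0011]), array([ 0.08, -0.06, -0.01])) [ 0.02435911 -0.22425863 -0.10329162]
```

Run:
```python
from h import *
im,T,K=snap('wrist','s2.png'); im1,T1,K1=snap('scene')
u=proj(T1,K1,HL).astype(int); print(u)
c=cv2.resize(im1[u[1]-35:u[1]+25,u[0]-30:u[0]+30],(400,400),interpolation=cv2.INTER_CUBIC)
a=cv2.resize(im[160:300,240:380],(400,400),interpolation=cv2.INTER_CUBIC)
cv2.imwrite('pics/s2z.png',np.hstack([a,c]))
```

```text
[369 183]
```

View pics/s2z.png

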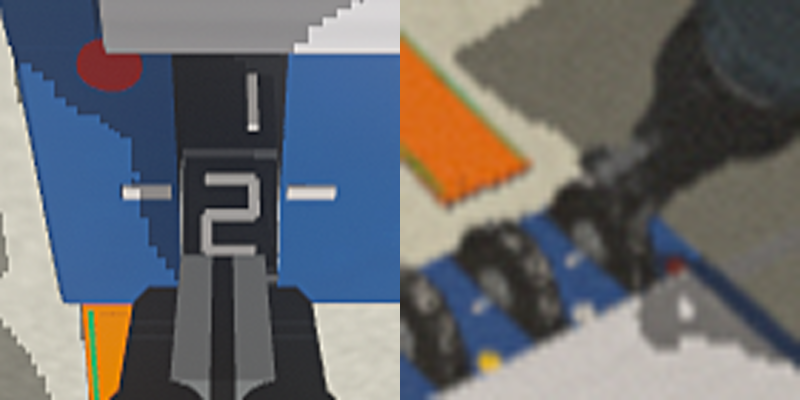

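The fingers shut on air above the wheel: the visible tips sit about 35 mm behind the nominal TCP, because the scene view shows the wheel's side uncovered. I'll go deeper accordingly and watch the force.

Call:
carry_out:
  motion: [0, 0, 0, 0, 0, 0.001, 0, 0, 0, 0, 0, 0, 0, 0, 0, 0, 0, 0.007, 0, 0, 0, 0, 0, 0, 0.007, 0, 0, 0, 0, 0, 0, 0.006, 0, 0, 0, 0, 0, 0, 0, 0, 0, 0]

```text
time_s: 8.2
eef_pos: [0.4582, 0.2274, 0.0527]
eef_rot: [-0.031, -0.537, -0.02, 0.843]
wrist_force: [0.2, 0.5, -0.5]
opening: 0.502
```

Run:
```python
from h import *
T=tool(); print('radial',(HL-T[:3,3])@T[:3,:3],ctrl.get_obs()['wrist_force'])
im,T,K=snap('wrist','s3.png')
for d in (.026,.033,.041):
  T0=tool(); print(d,proj(T,K,w(T0,[-d,0,-.011])).round(1))
```

```text
radial [-0.01491214 -0.00011621 -0.00058029] [ 0.21340532  0.47736794 -0.4991173 ]
0.026 [320.5 240.7]
0.033 [320.6 247.5]
0.041 [320.7 256. ]
```

Call:
carry_out:
  motion: [0, 0, 0, 0.005, 0, -0.0005, 0, 0, 0, 0, 0, 0, 0, 0.4, 0, 0, 0, 0, 0, 0, 0.8, 0, 0, 0, 0, 0, 0, 1, 0, 0, 0, 0, 0, 0, 1]

```text
time_s: 8.75
eef_pos: [0.4574, 0.2261, 0.0484]
eef_rot: [-0.032, -0.537, -0.019, 0.843]
wrist_force: [0.4, -1.1, -1.3]
opening: 0.175
```

Run:
```python
from h import *
T=tool(); print('radial',(HL-T[:3,3])@T[:3,:3],ctrl.get_obs()['wrist_force'],ctrl.get_obs()['opening'])
```

```text
radial [-0.01918862 -0.00127864  0.00044321] [ 0.40725824 -1.11113547 -1.27940343] 0.1752800337792857
```

Call:
carry_out:
  motion: [0, 8.2, 0, 0, 0, -0.0027, 1, 0, 8.2, 0, 0, 0, -0.0027, 1, 0, 8.2, 0, 0, 0, -0.0027, 1, 0, 8.2, 0, 0, 0, -0.0027, 1, 0, 8.2, 0, 0, 0, -0.0027, 1, 0, 0, 0, 0, 0, 0, 1]

```text
time_s: 9.35
eef_pos: [0.4698, 0.2269, 0.0469]
eef_rot: [0.022, 0.805, 0.03, -0.593]
wrist_force: [15.0, 2.3, -29.7]
opening: 0.167
```

Run:
```python
from h import *
T=tool(); print('radial',(HL-T[:3,3])@T[:3,:3],ctrl.get_obs()['wrist_force'],ctrl.get_obs()['opening']); a=T[:3,0]; print('lean',np.degrees(np.arctan2(-a@bx,-a[2])))
```

```text
radial [-0.01960142 -0.00142631 -0.00114081] [ 15.00086053   2.33239026 -29.71799617] 0.16734138970789475
lean -17.261085138200002
```

Call:
carry_out:
  motion: [0, 6.5, 0, 0.0, 0, -0.001, 1, 0, 0, 0, 0, 0, 0, 1, 0, 0, 0, 0, 0, 0, 0, 0, 0, 0, 0, 0, 0, 0]

```text
time_s: 9.75
eef_pos: [0.4701, 0.2273, 0.0477]
eef_rot: [0.02, 0.839, 0.032, -0.543]
wrist_force: [0.2, 0.8, -0.1]
opening: 0.491
```

Run:
```python
from h import *
T=tool(); print('radial',(HL-T[:3,3])@T[:3,:3],ctrl.get_obs()['wrist_force'],ctrl.get_obs()['opening']); a=T[:3,0]; print('lean',np.degrees(np.arctan2(-a@bx,-a[2])))
# retreat, then go above right wheel leaning -28 (tip r = TCP r + .033)
E=plan(*wheelpose(HL,-24,.045),3,0);E=plan(*wheelpose(HR,-28,.035),5,0,E);E=plan(*wheelpose(HR,-28,-.018),6,0,E)
```

```text
radial [-0.01871784 -0.00110315 -0.00289437] [ 0.15158698  0.8101537  -0.06942374] 0.4909270172092977
lean -24.204673943755562
[0.1, -0.1, 0.0, -0.0212, -0.0004, -0.001, 0.0, 0.1, -0.1, 0.0, -0.0212, -0.0004, -0.001, 0.0, 0.1, -0.1, 0.0, -0.0212, -0.0004, -0.001, 0.0]
[0.0, 0.8, 0.0, 0.002, 0.024, 0.0005, 0.0, 0.0, 0.8, 0.0, 0.002, 0.024, 0.0005, 0.0, 0.0, 0.8, 0.0, 0.002, 0.024, 0.0005, 0.0, 0.0, 0.8, 0.0, 0.002, 0.024, 0.0006, 0.0, 0.0, 0.8, 0.0, 0.002, 0.024, 0.0006, 0.0]
[0.0, 0.0, 0.0, 0.0088, 0.0, 0.0, 0.0, 0.0, 0.0, 0.0, 0.0088, 0.0, 0.0, 0.0, 0.0, 0.0, 0.0, 0.0088, 0.0, 0.0, 0.0, 0.0, 0.0, 0.0, 0.0088, 0.0, 0.0, 0.0, 0.0, 0.0, 0.0, 0.0088, 0.0, 0.0, 0.0, 0.0, 0.0, 0.0, 0.0088, 0.0, 0.0, 0.0]
```

Call:
carry_out:
  motion: [0, 0, 0, -0.022, 0, 0, 0, 0, 0, 0, -0.022, 0, 0, 0, 0, 0, 0, -0.022, 0, 0, 0, 0, 0.8, 0, 0.002, 0.024, 0.0005, 0, 0, 0.8, 0, 0.002, 0.024, 0.0005, 0, 0, 0, 0, 0, 0, 0, 0]

```text
time_s: 10.35
eef_pos: [0.4497, 0.178, 0.1092]
eef_rot: [0.02, 0.848, 0.034, -0.529]
wrist_force: [0.0, 0.0, 0.1]
opening: 0.504
```

```bash
cat >> h.py <<'E'
def strip(im,T,K,h,lo=-80,hi=80):
    th=np.radians(np.arange(hi,lo-.01,-1/3)); s=np.linspace(.006,-.006,61)
    P=np.array(h)+.034*(np.sin(th)[:,None,None]*bx+np.cos(th)[:,None,None]*bz)+s[None,:,None]*by
    c=(P-T[:3,3])@T[:3,:3]; uv=c@K.T; uv=(uv[...,:2]/uv[...,2:]).astype(np.float32)
    return cv2.cvtColor(cv2.remap(im,uv[...,0],uv[...,1],cv2.INTER_LINEAR),cv2.COLOR_BGR2GRAY)
def turn(im,T,K,h,h0=None):
    "rotation (deg) of wheel h: match digit patches of picture w2 (30deg window) in the present strip"
    ref=cv2.imread('pics/w2.png'); T0=np.load('w2T.npy'); a=strip(ref,T0,K,h,-80,80); b=strip(im,T,K,h,-85,85); r=[]
    for c in (45,30,15,0,-15):
        i=int((80-c)*3); t=a[max(0,i-50):i+50,6:-6]; m=cv2.matchTemplate(b,t,cv2.TM_CCOEFF_NORMED); _,v,_,l=cv2.minMaxLoc(m)
        r.append((c,round(v,2),round(85-(l[1]+50)/3-c,1)))
    return r
E
python3 - <<'E'
from h import *
# pose of the w2 picture (from the tool at that time)
T0=np.eye(4); q=[.022,.710,.022,-.703]; T0[:3,:3]=R.from_quat([q[1],q[2],q[3],q[0]]).as_matrix(); T0[:3,3]=[.4694,.1644,.1463]
np.save('w2T.npy',T0@np.array(ctrl.camera_params('wrist')['hand_eye']))
im,T,K=snap('wrist','w4.png'); print(tool()[:3,3].round(3))
for h in (HL,HM,HR): print(turn(im,T,K,h))
E=plan(*wheelpose(HR,-28,.035),3,0);E=plan(*wheelpose(HR,-28,-.018),6,0,E)
E
```

```text
[0.45  0.179 0.11 ]
[(45, 0.95, -53.0), (30, 0.91, -53.0), (15, 0.85, -53.0), (0, 0.85, -52.7), (-15, 0.66, -53.0)]
[(45, 0.86, 0.7), (30, 0.95, 0.3), (15, 0.96, 0.7), (0, 0.93, 0.7), (-15, 0.95, 0.7)]
[(45, 0.89, 0.3), (30, 0.95, 0.7), (15, 0.96, 0.7), (0, 0.96, 0.7), (-15, 0.97, 0.3)]
[0.1, 0.6, 0.1, 0.004, 0.0239, 0.0013, 0.0, 0.1, 0.6, 0.1, 0.004, 0.0239, 0.0013, 0.0, 0.1, 0.6, 0.1, 0.004, 0.0239, 0.0013, 0.0]
[0.0, 0.0, 0.0, 0.0088, 0.0, 0.0, 0.0, 0.0, 0.0, 0.0, 0.0088, 0.0, 0.0, 0.0, 0.0, 0.0, 0.0, 0.0088, 0.0, 0.0, 0.0, 0.0, 0.0, 0.0, 0.0088, 0.0, 0.0, 0.0, 0.0, 0.0, 0.0, 0.0088, 0.0, 0.0, 0.0, 0.0, 0.0, 0.0, 0.0088, 0.0, 0.0, 0.0]
```

Call:
carry_out:
  motion: [0.1, 0.6, 0, 0.004, 0.0239, 0.0013, 0, 0.1, 0.6, 0, 0.004, 0.0239, 0.0013, 0, 0.1, 0.6, 0, 0.004, 0.0239, 0.0013, 0, 0, 0, 0, 0, 0, 0, 0]

```text
time_s: 10.8
eef_pos: [0.4603, 0.108, 0.0989]
eef_rot: [0.016, 0.857, 0.034, -0.514]
wrist_force: [-0.4, 0.7, 0.3]
opening: 0.498
```

Run:
```python
from h import *
E=plan(*wheelpose(HR,-28,-.012),5,0)
```

```text
[0.0, 0.0, 0.1, 0.0095, 0.0002, 0.0007, 0.0, 0.0, 0.0, 0.1, 0.0095, 0.0002, 0.0007, 0.0, 0.0, 0.0, 0.1, 0.0095, 0.0002, 0.0007, 0.0, 0.0, 0.0, 0.1, 0.0095, 0.0001, 0.0007, 0.0, 0.0, 0.0, 0.1, 0.0095, 0.0001, 0.0007, 0.0]
```

Call:
carry_out:
  motion: [0, 0, 0.1, 0.0095, 0.0012, 0.0007, 0, 0, 0, 0, 0.0095, 0, 0.0007, 0, 0, 0, 0, 0.0095, 0, 0.0007, 0, 0, 0, 0, 0.0095, 0, 0.0007, 0, 0, 0, 0, 0.0095, 0, 0.0007, 0, 0, 0, 0, 0, 0, 0, 0]

```text
time_s: 11.4
eef_pos: [0.4838, 0.1133, 0.0566]
eef_rot: [0.015, 0.857, 0.034, -0.513]
wrist_force: [-0.6, -0.6, -0.6]
opening: 0.498
```

Run:
```python
from h import *
print(rel(*wheelpose(HR,-28,-.019)))
```

```text
(array([0.0058, 0.0042, 0.0048]), array([-0.16, -0.2 ,  0.51]))
```

Call:
carry_out:
  motion: [0, 0, 0.5, 0.0055, 0.0045, 0.0045, 0, 0, 0, 0, 0, 0, 0, 0.4, 0, 0, 0, 0, 0, 0, 0.8, 0, 0, 0, 0, 0, 0, 1, 0, 0, 0, 0, 0, 0, 1]

```text
time_s: 11.9
eef_pos: [0.4833, 0.1077, 0.0506]
eef_rot: [0.019, 0.858, 0.03, -0.513]
wrist_force: [9.7, 6.6, -13.0]
opening: 0.175
```

Run:
```python
from h import *
print(rel(*wheelpose(HR,-28,-.019)))
```

```text
(array([ 0.0009, -0.0014,  0.0012]), array([ 0.  , -0.22, -0.18]))
```

Call:
carry_out:
  motion: [0, -8.5, 0, 0, 0, 0.0027, 1, 0, -8.5, 0, 0, 0, 0.0027, 1, 0, -8.5, 0, 0, 0, 0.0027, 1, 0, -8.5, 0, 0, 0, 0.0027, 1, 0, -8.5, 0, 0, 0, 0.0027, 1, 0, -8.5, 0, 0, 0, 0.0027, 1, 0, 0, 0, 0, 0, 0, 1]

```text
time_s: 12.6
eef_pos: [0.4647, 0.1062, 0.0488]
eef_rot: [-0.03, -0.544, -0.016, 0.839]
wrist_force: [-3.2, -0.5, 4.5]
opening: 0.173
```

Run:
```python
from h import *
T=tool(); print('radial',(HR-T[:3,3])@T[:3,:3],ctrl.get_obs()['wrist_force'],ctrl.get_obs()['opening']); a=T[:3,0]; print('lean',np.degrees(np.arctan2(-a@bx,-a[2])))
```

```text
radial [-0.01944275 -0.00151082 -0.00131073] [-3.18961702 -0.52600909  4.46447533] 0.17250195105554678
lean 24.1032828379294
```

Call:
carry_out:
  motion: [0, -3, 0, 0, 0, 0.0005, 1, 0, 0, 0, 0, 0, 0, 0.5, 0, 0, 0, 0, 0, 0, 0, 0, 0, 0, -0.02, 0, 0, 0, 0, 0, 0, -0.025, 0, 0, 0, 0, 5, 0, -0.03, 0, 0, 0, 0, 8, 0, 0, 0, 0, 0, 0, 8, 0, 0, 0, 0, 0, 0, 0, 0, 0, 0, 0, 0]

```text
time_s: 13.5
eef_pos: [0.4992, 0.1095, 0.1177]
eef_rot: [-0.028, -0.674, -0.02, 0.738]
wrist_force: [-0.6, -0.2, -0.1]
opening: 0.503
```

Run:
```python
from h import *
im,T,K=snap('wrist','w5.png'); print(tool().round(3).tolist())
for h in (HL,HM,HR): print(turn(im,T,K,h))
find(T,'wrist','cover_grip')
```

```text
[[-0.091, 0.067, -0.994, 0.501], [-0.014, -0.998, -0.066, 0.109], [-0.996, 0.008, 0.092, 0.118], [0.0, 0.0, 0.0, 1.0]]
[(45, 0.86, -54.0), (30, 0.66, -54.0), (15, 0.71, -17.3), (0, 0.61, -7.3), (-15, 0.55, 56.3)]
[(45, 0.93, -0.3), (30, 0.94, 0.0), (15, 0.93, -0.3), (0, 0.93, -0.3), (-15, 0.84, 0.0)]
[(45, 0.82, 17.7), (30, 0.61, 17.7), (15, 0.78, -19.3), (0, 0.89, 54.3), (-15, 0.96, 54.0)]
cover_grip [(0.61, [0.6033, 0.1222, 0.0852])]
```

Run:
```python
from h import *
E=plan([.600,.1215,.100],down(-np.pi/2+YAW),4,0)
plan([.600,.1215,.043],down(-np.pi/2+YAW),5,0,E)
```

```text
[-0.1, 1.3, -0.1, 0.0023, -0.0015, -0.0249, 0.0, -0.1, 1.3, -0.1, 0.0029, -0.0015, -0.0248, 0.0, -0.1, 1.3, -0.1, 0.0034, -0.0014, -0.0248, 0.0, -0.1, 1.3, -0.1, 0.004, -0.0014, -0.0247, 0.0]
[0.0, 0.0, 0.0, 0.0114, 0.0, 0.0, 0.0, 0.0, 0.0, 0.0, 0.0114, 0.0, 0.0, 0.0, 0.0, 0.0, 0.0, 0.0114, 0.0, 0.0, 0.0, 0.0, 0.0, 0.0, 0.0114, 0.0, 0.0, 0.0, 0.0, 0.0, 0.0, 0.0114, 0.0, 0.0, 0.0]
```

Call:
carry_out:
  motion: [-0.1, 1.3, -0.1, 0.0023, -0.0015, -0.0249, 0, -0.1, 1.3, -0.1, 0.0029, -0.0015, -0.0248, 0, -0.1, 1.3, -0.1, 0.0034, -0.0014, -0.0248, 0, -0.1, 1.3, -0.1, 0.004, -0.0014, -0.0247, 0, 0, 0, 0, 0, 0, 0, 0]

```text
time_s: 14.1
eef_pos: [0.609, 0.1213, 0.0994]
eef_rot: [-0.026, -0.706, -0.025, 0.708]
wrist_force: [-0.6, -0.5, -0.4]
opening: 0.502
```

Run:
```python
from h import *
im,T,K=snap('wrist','w6.png'); find(T,'wrist','cover_grip'); plan([.600,.1215,.045],down(-np.pi/2+YAW),5,0)
```

```text
cover_grip [(0.68, [0.6016, 0.12, 0.0854])]
[0.0, 0.1, 0.0, 0.0109, -0.0001, 0.0013, 0.0, 0.0, 0.1, 0.0, 0.0109, -0.0001, 0.0013, 0.0, 0.0, 0.1, 0.0, 0.0109, -0.0001, 0.0013, 0.0, 0.0, 0.1, 0.0, 0.0109, -0.0001, 0.0013, 0.0, 0.0, 0.1, 0.0, 0.0109, -0.0001, 0.0013, 0.0]
```

Call:
carry_out:
  motion: [0, 0.1, 0, 0.0109, 0, 0.0013, 0, 0, 0.1, 0, 0.0109, 0, 0.0013, 0, 0, 0, 0, 0.0109, 0, 0.0013, 0, 0, 0, 0, 0.0109, 0, 0.0013, 0, 0, 0, 0, 0.0109, 0, 0.0013, 0, 0, 0, 0, 0, 0, 0, 0.5, 0, 0, 0, 0, 0, 0, 1, 0, 0, 0, 0, 0, 0, 1, 0, 0, 0, 0, 0, 0, 1]

```text
time_s: 15.1
eef_pos: [0.5953, 0.121, 0.0386]
eef_rot: [-0.026, -0.703, -0.026, 0.71]
wrist_force: [0.7, 0.1, -3.6]
opening: 0.127
```

Call:
carry_out:
  motion: [0, 0, 0, 0, -0.01, 0, 1, 0, 0, 0, 0, -0.02, 0, 1, 0, 0, 0, 0, -0.02, 0, 1, 0, 0, 0, 0, -0.02, 0, 1, 0, 0, 0, 0, -0.02, 0, 1, 0, 0, 0, 0, -0.02, 0, 1, 0, 0, 0, 0, -0.02, 0, 1, 0, 0, 0, 0, 0, 0, 1]

```text
time_s: 15.9
eef_pos: [0.5851, 0.2561, 0.0386]
eef_rot: [-0.027, -0.704, -0.024, 0.71]
wrist_force: [3.2, 1.4, -5.1]
opening: 0.131
```

Moved 135 mm; a little more to reach the stop gently, then release and rise.

Call:
carry_out:
  motion: [0, 0, 0, 0, -0.008, 0, 1, 0, 0, 0, 0, -0.006, 0, 1, 0, 0, 0, 0, 0, 0, 0.5, 0, 0, 0, 0, 0, 0, 0, 0, 0, 0, -0.03, 0, 0, 0, 0, 0, 0, -0.04, 0, 0, 0, 0, 0, 0, -0.04, 0.035, 0, 0, 0, 0, 0, -0.04, 0.04, 0.01, 0, 0, 0, 0, 0, 0.04, 0.03, 0, 0, 0, 0, 0, 0, 0, 0]

```text
time_s: 16.9
eef_pos: [0.5537, 0.1549, 0.1886]
eef_rot: [-0.027, -0.704, -0.023, 0.71]
wrist_force: [-0.4, -0.2, -1.9]
opening: 0.5
```

Run:
```python
from h import *
print(tool().round(3).tolist())
im,T,K=snap('wrist','w7.png')
for t in ('cartridge_center','cartridge_nose','cover_grip'): find(T,'wrist',t)
r=ctrl.trace('wrist','cartridge_center')
for d in r[:2]:
    ys,xs=np.nonzero(d['pixels']); print(d['conf'],len(xs),cv2.minAreaRect(np.stack([xs,ys],1).astype(np.float32)))
```

```text
[[-0.008, 0.071, -0.997, 0.554], [-0.007, -0.997, -0.071, 0.155], [-1.0, 0.006, 0.008, 0.189], [0.0, 0.0, 0.0, 1.0]]
cartridge_center [(0.67, [0.5729, 0.1783, 0.0288])]
cartridge_nose [(0.61, [0.5751, 0.1167, 0.0261])]
cover_grip [(0.98, [0.5905, 0.2734, 0.0838]), (0.66, [0.5738, 0.1164, 0.0238])]
0.95 5252 ((294.0, 146.0), (44.0, 128.0), 90.0)
```

View pics/w7.png

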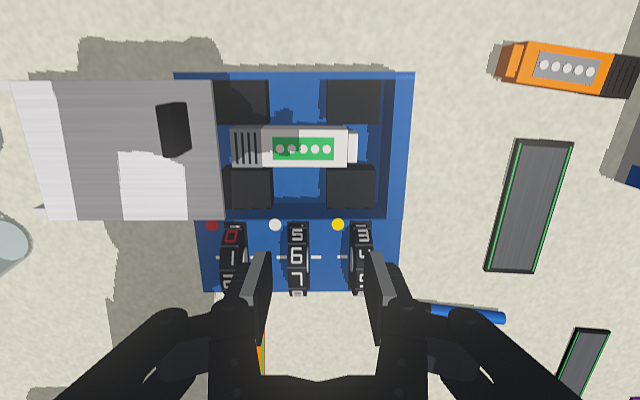

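Run:
```python
from h import *
# w7 pose = present (static)
T,K=cam('wrist'); print(ray(T,K,(294,146),.040).round(4), [ray(T,K,(u,146.),.04).round(4).tolist() for u in (230,357)])
plan([.573,.177,.13],down(YAW),11,-.35)
print(ctrl.get_obs()['q'].round(2))
```

```text
[0.5795 0.1845 0.04  ] [[0.575, 0.2447, 0.04], [0.5839, 0.125, 0.04]]
[-8.2, 0.0, 0.0, 0.0053, -0.0015, -0.0016, -0.35, -8.2, 0.0, 0.0, 0.0053, -0.0013, -0.0018, -0.35, -8.2, 0.0, 0.0, 0.0053, -0.001, -0.0019, -0.35, -8.2, 0.0, 0.0, 0.0053, -0.0007, -0.002, -0.35, -8.2, 0.0, 0.0, 0.0053, -0.0004, -0.0021, -0.35, -8.2, 0.0, 0.0, 0.0053, -0.0001, -0.0021, -0.35, -8.2, 0.0, 0.0, 0.0053, 0.0002, -0.0021, -0.35, -8.2, 0.0, 0.0, 0.0053, 0.0005, -0.0021, -0.35, -8.2, 0.0, 0.0, 0.0053, 0.0008, -0.002, -0.35, -8.2, 0.0, 0.0, 0.0053, 0.0011, -0.0019, -0.35, -8.2, 0.0, 0.0, 0.0053, 0.0013, -0.0017, -0.35]
[ 0.08  0.21  1.6  -0.    1.34  1.57]
```

Call:
carry_out:
  motion: [-8.2, 0, 0, 0.0053, -0.0015, -0.0016, -0.35, -8.2, 0, 0, 0.0053, -0.0013, -0.0018, -0.35, -8.2, 0, 0, 0.0053, -0.001, -0.0019, -0.35, -8.2, 0, 0, 0.0053, -0.0007, -0.002, -0.35, -8.2, 0, 0, 0.0053, -0.0004, -0.0021, -0.35, -8.2, 0, 0, 0.0053, -0.0001, -0.0021, -0.35, -8.2, 0, 0, 0.0053, 0.0002, -0.0021, -0.35, -8.2, 0, 0, 0.0053, 0.0005, -0.0021, -0.35, -8.2, 0, 0, 0.0053, 0.0008, -0.002, -0.35, -8.2, 0, 0, 0.0053, 0.0011, -0.0019, -0.35]

```text
time_s: 18.15
eef_pos: [0.5728, 0.1873, 0.1271]
eef_rot: [-0.498, -0.496, -0.502, 0.504]
wrist_force: [0.1, 0.4, 1.0]
opening: 0.675
```

Call:
carry_out:
  motion: [-8.2, 0, 0, 0.0, 0.0013, -0.0017, -0.35, 0, 0, 0, 0, 0, 0, -0.35, 0, 0, 0, 0, 0, 0, -0.35]

```text
time_s: 18.45
eef_pos: [0.5733, 0.1921, 0.1234]
eef_rot: [0.533, 0.455, 0.54, -0.466]
wrist_force: [-0.0, 0.8, 0.7]
opening: 0.672
```

Run:
```python
from h import *
print(tool().round(3).tolist())
im,T,K=snap('wrist','w8.png'); print(tool()[:3,3].round(4))
for t in ('cartridge_center','cartridge_nose'): find(T,'wrist',t)
for d in ctrl.trace('wrist','cartridge_center')[:2]:
    m=d['pixels']; ys,xs=np.nonzero(m); P=np.array([ray(T,K,(u,v),.04)[:2] for u,v in zip(xs,ys)],np.float32)
    print(d['conf'],len(xs),xs.min(),xs.max(),ys.min(),ys.max(),cv2.minAreaRect(P))
```

```text
[[-0.018, 0.988, 0.151, 0.573], [-0.004, 0.151, -0.989, 0.192], [-1.0, -0.018, 0.001, 0.123], [0.0, 0.0, 0.0, 1.0]]
[0.5733 0.1921 0.1235]
cartridge_center [(0.9, [0.5693, 0.1786, 0.0297]), (0.36, [0.576, 0.1138, 0.0255])]
cartridge_nose [(0.8, [0.5767, 0.117, 0.0215]), (0.5, [0.5926, 0.2745, 0.0818])]
0.8 6201 291 347 130 272 ((0.5731797218322754, 0.18124854564666748), (0.03666161745786667, 0.11991488933563232), 3.8695573806762695)
0.63 78949 105 437 0 336 ((0.527883768081665, 0.19152995944023132), (0.23594853281974792, 0.27415475249290466), 4.263230800628662)
```

Run:
```python
from h import *
E=plan([.572,.180,.03],down(.07),4,-.35); plan([.572,.180,-.017],down(.07),4,-.35,E)
```

```text
[1.2, 0.0, 0.2, 0.0236, -0.0004, 0.0028, -0.35, 1.2, 0.0, 0.2, 0.0235, -0.0005, 0.0028, -0.35, 1.2, 0.0, 0.2, 0.0235, -0.0005, 0.0028, -0.35, 1.2, 0.0, 0.2, 0.0235, -0.0005, 0.0028, -0.35]
[0.0, 0.0, 0.0, 0.0118, 0.0, 0.0, -0.35, 0.0, 0.0, 0.0, 0.0118, 0.0, 0.0, -0.35, 0.0, 0.0, 0.0, 0.0118, 0.0, 0.0, -0.35, 0.0, 0.0, 0.0, 0.0118, 0.0, 0.0, -0.35]
```

Call:
carry_out:
  motion: [1.2, 0, 0.2, 0.0236, -0.0004, 0.0028, -0.35, 1.2, 0, 0.2, 0.0235, -0.0005, 0.0028, -0.35, 1.2, 0, 0.2, 0.0235, -0.0005, 0.0028, -0.35, 1, 0, 0.2, 0.0235, -0.0005, 0.0028, -0.35, 0, 0, 0, 0, 0, 0, -0.35]

```text
time_s: 19.15
eef_pos: [0.5747, 0.1795, 0.0305]
eef_rot: [0.517, 0.485, 0.514, -0.484]
wrist_force: [-2.2, 0.1, -0.8]
opening: 0.674
```

Run:
```python
from h import *
print(tool()[:3,3]); plan([.572,.180,-.012],down(.07),3,-.35)
```

```text
[0.57474198 0.17954223 0.0304723 ]
[-0.1, 0.0, -0.1, 0.0142, -0.001, -0.0002, -0.35, -0.1, 0.0, -0.1, 0.0142, -0.0009, -0.0002, -0.35, -0.1, 0.0, -0.1, 0.0142, -0.0009, -0.0002, -0.35]
```

Call:
carry_out:
  motion: [0, 0, 0, 0.014, -0.001, 0, -0.35, 0, 0, 0, 0.014, -0.001, 0, -0.35, 0, 0, 0, 0.012, -0.001, 0, -0.35, 0, 0, 0, 0, 0, 0, -0.35, 0, 0, 0, 0, 0, 0, 0.2, 0, 0, 0, 0, 0, 0, 0.6, 0, 0, 0, 0, 0, 0, 1, 0, 0, 0, 0, 0, 0, 1]

```text
time_s: 19.95
eef_pos: [0.5756, 0.1801, -0.0078]
eef_rot: [0.518, 0.487, 0.512, -0.482]
wrist_force: [0.4, -0.2, -1.7]
opening: 0.405
```

Call:
carry_out:
  motion: [0, 0, 0, -0.01, 0, 0, 1, 0, 0, 0, -0.02, 0, 0, 1, 0, 0, 0, -0.03, 0, 0, 1, 0, 0, 0, -0.03, 0, 0, 1, 0, 0, 0, -0.03, 0, 0, 1, 0, 0, 0, 0, 0, 0, 1]

```text
time_s: 20.55
eef_pos: [0.5739, 0.1802, 0.1196]
eef_rot: [0.518, 0.487, 0.512, -0.482]
wrist_force: [0.5, -1.2, -0.5]
opening: 0.408
```

Run:
```python
from h import *
print(tool().round(3).tolist(),ctrl.get_obs()['opening'])
# bay & plate from top picture: plate mask -> rect; reader mask
im,T,K=snap('top','t2.png')
for d in ctrl.trace('top','plate_center')[:4]:
    ys,xs=np.nonzero(d['pixels']); P=np.array([ray(T,K,(u,v),.006)[:2] for u,v in zip(xs,ys)],np.float32); print(round(d['conf'],2),len(xs),cv2.minAreaRect(P))
im,T,K=snap('wrist','w9.png'); print(ctrl.get_obs()['eef_pos'])
for d in ctrl.trace('wrist','cartridge_center')[:1]:
    ys,xs=np.nonzero(d['pixels']); print(d['conf'],xs.min(),xs.max(),ys.min(),ys.max(),len(xs))
```

```text
[[0.011, 0.998, 0.062, 0.574], [-0.001, 0.062, -0.998, 0.18], [-1.0, 0.011, 0.001, 0.12], [0.0, 0.0, 0.0, 1.0]] 0.4075253923874952
0.84 1033 ((0.511727511882782, -0.08431674540042877), (0.06365610659122467, 0.15646538138389587), 88.36356353759766)
0.79 529 ((0.294869065284729, -0.21361161768436432), (0.11390875279903412, 0.04365142434835434), 0.3123267590999603)
0.55 527 ((0.18971744179725647, -0.3321707546710968), (0.11411119997501373, 0.04062020406126976), 0.8937656879425049)
[0.56991888 0.17970186 0.11350964]
0.71 267 368 140 381 20842
```

Run:
```python
from h import *
plan([.5105,-.084,.10],down(np.pi/2-.02),12,1)
```

```text
[-7.1, 0.0, 0.0, 0.0011, -0.0062, 0.0216, 1.0, -7.1, 0.0, 0.0, 0.0011, -0.0089, 0.0207, 1.0, -7.1, 0.0, 0.0, 0.0011, -0.0114, 0.0194, 1.0, -7.1, 0.0, 0.0, 0.0011, -0.0137, 0.0179, 1.0, -7.1, 0.0, 0.0, 0.0011, -0.0158, 0.016, 1.0, -7.1, 0.0, 0.0, 0.0011, -0.0177, 0.014, 1.0, -7.1, 0.0, 0.0, 0.0011, -0.0192, 0.0117, 1.0, -7.1, 0.0, 0.0, 0.0011, -0.0205, 0.0092, 1.0, -7.1, 0.0, 0.0, 0.0011, -0.0215, 0.0066, 1.0, -7.1, 0.0, 0.0, 0.0011, -0.0222, 0.0039, 1.0, -7.1, 0.0, 0.0, 0.0011, -0.0225, 0.0011, 1.0, -7.1, 0.0, 0.0, 0.001, -0.0224, -0.0017, 1.0]
```

Call:
carry_out:
  motion: [-7.1, 0, 0, 0.0, -0.0062, 0.0216, 1, -7.1, 0, 0, 0.0, -0.0089, 0.0207, 1, -7.1, 0, 0, 0.0, -0.0114, 0.0194, 1, -7.1, 0, 0, 0.0, -0.0137, 0.0179, 1, -7.1, 0, 0, 0.0, -0.0158, 0.016, 1, -7.1, 0, 0, 0.0, -0.0177, 0.014, 1, -7.1, 0, 0, 0.0011, -0.0192, 0.0117, 1, -7.1, 0, 0, 0.0011, -0.0205, 0.0092, 1, -7.1, 0, 0, 0.0011, -0.0215, 0.0066, 1, -7.1, 0, 0, 0.0011, -0.0222, 0.0039, 1]

```text
time_s: 21.75
eef_pos: [0.5097, -0.0447, 0.0906]
eef_rot: [0.691, 0.076, 0.715, -0.076]
wrist_force: [0.6, -0.1, -1.3]
opening: 0.404
```

Call:
carry_out:
  motion: [-7.1, 0, 0, 0.001, -0.0225, 0.0011, 1, -7.1, 0, 0, 0.001, -0.0224, -0.0017, 1, 0, 0, 0, 0, 0, 0, 1, 0, 0, 0, 0, 0, 0, 1]

```text
time_s: 22.15
eef_pos: [0.4963, -0.0913, 0.0821]
eef_rot: [0.691, -0.011, 0.723, 0.017]
wrist_force: [-0.5, 1.4, -0.4]
opening: 0.406
```

Run:
```python
from h import *
im,T,K=snap('wrist','w10.png'); print(tool().round(3).tolist(),ctrl.get_obs()['opening'])
for t in ('cartridge_center','cartridge_nose','plate_center','bay_mouth'): find(T,'wrist',t)
for t,z in (('plate_center',.006),('reader',.066)):
  for d in ctrl.trace('wrist',t)[:2]:
    ys,xs=np.nonzero(d['pixels']); P=np.array([ray(T,K,(u,v),z)[:2] for u,v in zip(xs,ys)],np.float32); print(t,round(d['conf'],2),len(xs),xs.min(),xs.max(),ys.min(),ys.max(),cv2.minAreaRect(P))
```

```text
[[-0.045, -0.04, 0.998, 0.496], [0.007, 0.999, 0.04, -0.091], [-0.999, 0.009, -0.045, 0.082], [0.0, 0.0, 0.0, 1.0]] 0.4063885411932732
cartridge_center [(0.75, [0.4992, -0.092, 0.1192])]
cartridge_nose [(0.63, [0.5583, -0.0912, 0.113]), (0.2, [0.5006, -0.0923, 0.1186])]
plate_center []
bay_mouth [(0.94, [0.5542, -0.2475, 0.0265])]
plate_center 0.79 2177 288 370 113 150 ((0.4454946219921112, -0.08288353681564331), (0.025220753625035286, 0.05949370935559273), 0.2249836027622223)
reader 0.7 22457 0 216 251 399 ((0.5766401290893555, -0.22982163727283478), (0.15345285832881927, 0.11521580815315247), 89.27752685546875)
```

Run:
```python
from h import *
plan([.510,-.084,.015],down(np.pi/2-.02),4,1)
```

```text
[0.9, -0.6, -0.1, 0.017, 0.0015, 0.0039, 1.0, 0.9, -0.6, -0.1, 0.017, 0.0016, 0.0037, 1.0, 0.9, -0.6, -0.1, 0.0171, 0.0017, 0.0035, 1.0, 0.9, -0.6, -0.1, 0.0171, 0.0017, 0.0033, 1.0]
```

Call:
carry_out:
  motion: [0.9, -0.6, 0, 0.017, 0.0015, 0.0039, 1, 0.9, -0.6, 0, 0.017, 0.0016, 0.0037, 1, 0.9, -0.6, 0, 0.017, 0.0017, 0.0035, 1, 0.9, -0.6, 0, 0.017, 0.0017, 0.0033, 1, 0, 0, 0, 0, 0, 0, 1, 0, 0, 0, 0, 0, 0, 1]

```text
time_s: 23.1
eef_pos: [0.5133, -0.0821, 0.0156]
eef_rot: [0.709, 0.009, 0.705, -0.006]
wrist_force: [-0.1, -0.8, -0.8]
opening: 0.404
```

Run:
```python
from h import *
print(tool().round(4).tolist()); plan([.510,-.084,-.0125],down(np.pi/2-.02),4,1)
```

```text
[[0.0059, 0.0203, 0.9998, 0.5133], [0.0044, 0.9998, -0.0203, -0.0821], [-1.0, 0.0045, 0.0059, 0.0156], [0.0, 0.0, 0.0, 1.0]]
[0.0, 0.1, -0.1, 0.007, -0.0005, -0.0009, 1.0, 0.0, 0.1, -0.1, 0.007, -0.0005, -0.0008, 1.0, 0.0, 0.1, -0.1, 0.007, -0.0005, -0.0008, 1.0, 0.0, 0.1, -0.1, 0.007, -0.0005, -0.0008, 1.0]
```

Call:
carry_out:
  motion: [0, 0.1, 0, 0.007, -0.0005, -0.0009, 1, 0, 0.1, 0, 0.007, -0.0005, -0.0008, 1, 0, 0.1, 0, 0.006, -0.0005, -0.0008, 1, 0, 0, 0, 0.005, 0, 0, 1, 0, 0, 0, 0, 0, 0, 1]

```text
time_s: 23.6
eef_pos: [0.5125, -0.0843, -0.0088]
eef_rot: [0.708, 0.008, 0.706, -0.006]
wrist_force: [-0.6, 0.9, -0.7]
opening: 0.403
```

Call:
carry_out:
  motion: [0, 0, 0, 0.004, 0, 0, 1, 0, 0, 0, 0, 0, 0, 1]

```text
time_s: 23.8
eef_pos: [0.5125, -0.0844, -0.0132]
eef_rot: [0.708, 0.008, 0.706, -0.006]
wrist_force: [0.0, 0.5, -0.9]
opening: 0.405
```

Open, let it rest, then lift clear and look.

Call:
carry_out:
  motion: [0, 0, 0, 0.001, 0, 0, 0.6, 0, 0, 0, 0, 0, 0, -0.2, 0, 0, 0, 0, 0, 0, -0.35, 0, 0, 0, 0, 0, 0, -0.35, 0, 0, 0, 0, 0, 0, -0.35, 0, 0, 0, -0.02, 0, 0, -0.35, 0, 0, 0, -0.035, 0, -0.01, -0.35, 0, 0, 0, -0.035, 0, -0.015, -0.35, 0, 0, 0, 0, 0, -0.015, -0.35, 0, 0, 0, 0, 0, 0, -0.35]

```text
time_s: 24.8
eef_pos: [0.4718, -0.0842, 0.0796]
eef_rot: [0.709, 0.008, 0.705, -0.006]
wrist_force: [0.3, -0.1, -1.6]
opening: 0.674
```

Run:
```python
from h import *
im,T,K=snap('wrist','w11.png'); print(tool().round(3).tolist(),ctrl.get_obs()['opening'])
for t in ('cartridge_center','cartridge_nose','plate_center','bay_mouth'): find(T,'wrist',t)
for d in ctrl.trace('wrist','cartridge_center')[:1]:
    ys,xs=np.nonzero(d['pixels']); P=np.array([ray(T,K,(u,v),.034)[:2] for u,v in zip(xs,ys)],np.float32); print(round(d['conf'],2),len(xs),xs.min(),xs.max(),ys.min(),ys.max(),cv2.minAreaRect(P))
im,T,K=snap('scene','sc2.png')
for t in ('cartridge_center','cartridge_nose','bay_mouth'): find(T,'scene',t)
```

```text
[[0.007, 0.019, 1.0, 0.473], [0.001, 1.0, -0.019, -0.085], [-1.0, 0.001, 0.007, 0.08], [0.0, 0.0, 0.0, 1.0]] 0.6767647285842996
cartridge_center [(0.88, [0.5182, -0.0828, 0.0214])]
cartridge_nose [(0.76, [0.5711, -0.085, 0.0203])]
plate_center []
bay_mouth [(0.67, [0.553, -0.2491, 0.0289]), (0.53, [0.5138, -0.0793, 0.0209])]
0.7 7775 291 345 173 328 ((0.5097678899765015, -0.0831369161605835), (0.03681766614317894, 0.12464558333158493), 88.84911346435547)
cartridge_center [(0.83, [0.5147, -0.0841, 0.023])]
cartridge_nose [(0.8, [0.5769, -0.0832, 0.0217]), (0.35, [0.5584, 0.5075, 0.0009])]
bay_mouth [(0.66, [0.552, -0.2512, 0.0299])]
```

View pics/w11.png

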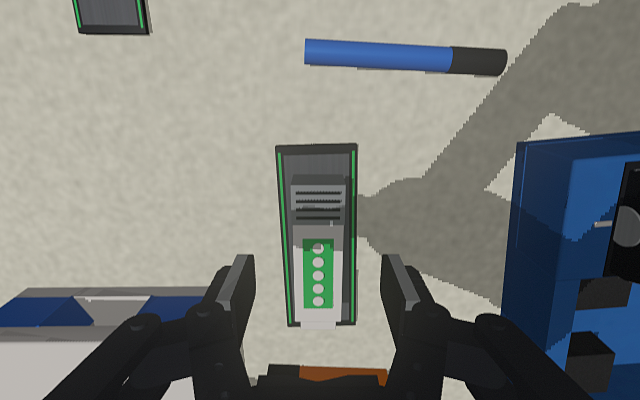

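Run:
```python
from h import *
T,K=cam('wrist')
for n,uv,z in (('plate robot L',(276,147),.006),('R',(356,144),.006),('far L',(289,327),.006),('far R',(355,324),.006),('tail top L',(292,184),.034),('tail top R',(345,184),.034),('nose tip',(318,329),.02),('reader L',(0,327),.066),('reader R',(208,326),.066)): print(n,ray(T,K,uv,z)[:2].round(4))
print(tool()[:3,3], ctrl.camera_params('wrist')['mtx'][0])
```

```text
plate robot L [ 0.4356 -0.1118]
R [ 0.4346 -0.0541]
far L [ 0.5938 -0.1098]
far R [ 0.5919 -0.0523]
tail top L [ 0.4553 -0.0993]
tail top R [ 0.456  -0.0641]
nose tip [ 0.5847 -0.0844]
reader L [ 0.5397 -0.2928]
reader R [ 0.542  -0.1562]
[ 0.47271883 -0.08425854  0.07852403] [342.96231849   0.         317.45949041]
```

Run:
```python
from h import *
E=plan([.469,-.083,.03],down(np.pi/2-.02),3,-.35); plan([.469,-.083,-.017],down(np.pi/2-.02),4,-.35,E)
```

```text
[0.0, 0.1, -0.1, 0.0162, 0.0003, -0.0013, -0.35, 0.0, 0.1, -0.1, 0.0162, 0.0004, -0.0013, -0.35, 0.0, 0.1, -0.1, 0.0162, 0.0004, -0.0013, -0.35]
[0.0, 0.0, 0.0, 0.0118, 0.0, 0.0, -0.35, 0.0, 0.0, 0.0, 0.0118, 0.0, 0.0, -0.35, 0.0, 0.0, 0.0, 0.0118, 0.0, 0.0, -0.35, 0.0, 0.0, 0.0, 0.0118, 0.0, 0.0, -0.35]
```

Call:
carry_out:
  motion: [0, 0.1, 0, 0.0162, 0.0003, -0.0013, -0.35, 0, 0.1, 0, 0.0162, 0.0004, -0.0013, -0.35, 0, 0.1, 0, 0.0162, 0.0004, -0.0013, -0.35, 0, 0, 0, 0.011, 0, 0, -0.35, 0, 0, 0, 0.011, 0, 0, -0.35, 0, 0, 0, 0.011, 0, 0, -0.35, 0, 0, 0, 0, 0, 0, -0.35]

```text
time_s: 26.0
eef_pos: [0.4703, -0.0832, -0.0066]
eef_rot: [0.707, 0.007, 0.707, -0.006]
wrist_force: [-0.8, 0.1, 0.5]
opening: 0.676
```

Run:
```python
from h import *
print(rel([.469,-.083,-.017],down(np.pi/2-.02)),tool()[:3,3])
```

```text
(array([ 0.0104,  0.0002, -0.0013]), array([ 0.08, -0.03, -0.14])) [ 0.47033764 -0.0832425  -0.00663032]
```

Lower the last centimetre, close, and lift to let the tail grasp register.

Call:
carry_out:
  motion: [0, 0, 0, 0.006, 0, -0.001, -0.35, 0, 0, 0, 0.005, 0, 0, -0.35, 0, 0, 0, 0, 0, 0, 0.2, 0, 0, 0, 0, 0, 0, 0.7, 0, 0, 0, 0, 0, 0, 1, 0, 0, 0, 0, 0, 0, 1, 0, 0, 0, -0.01, 0, 0, 1, 0, 0, 0, -0.02, 0, 0, 1, 0, 0, 0, -0.02, 0, 0, 1, 0, 0, 0, 0, 0, 0, 1]

```text
time_s: 27.0
eef_pos: [0.4703, -0.0838, 0.0359]
eef_rot: [0.708, 0.007, 0.707, -0.006]
wrist_force: [0.7, -0.1, -0.0]
opening: 0.403
```

Run:
```python
from h import *
o=ctrl.get_obs(); print(o['opening'],tool().round(4).tolist())
im,T,K=snap('wrist','w12.png')
for t in ('cartridge_center','cartridge_nose','bay_mouth','reader'): find(T,'wrist',t)
for d in ctrl.trace('wrist','cartridge_center')[:1]:
    ys,xs=np.nonzero(d['pixels']); P=np.array([ray(T,K,(u,v),o['eef_pos'][2]+.0155+.034)[:2] for u,v in zip(xs,ys)],np.float32); print(round(d['conf'],2),len(xs),xs.min(),xs.max(),ys.min(),ys.max(),cv2.minAreaRect(P))
im,T,K=snap('scene','sc3.png')
for t in ('cartridge_center','cartridge_nose','bay_mouth'): find(T,'scene',t)
```

```text
0.4033244490717972 [[0.0013, 0.0185, 0.9998, 0.4703], [0.0015, 0.9998, -0.0185, -0.0838], [-1.0, 0.0016, 0.0012, 0.0359], [0.0, 0.0, 0.0, 1.0]]
cartridge_center [(0.9, [0.5152, -0.0814, 0.0773])]
cartridge_nose []
bay_mouth [(0.68, [0.5521, -0.25, 0.0281])]
reader [(0.95, [0.554, -0.2533, -0.0007])]
0.9 12397 272 363 229 380 ((0.48210039734840393, -0.08269241452217102), (0.03742660582065582, 0.07713581621646881), 88.83749389648438)
cartridge_center [(0.59, [0.5113, -0.0823, 0.0723])]
cartridge_nose [(0.81, [0.5724, -0.0814, 0.0691]), (0.57, [0.4692, 0.1689, 0.0661])]
bay_mouth [(0.77, [0.5512, -0.2511, 0.0265])]
```

Run:
```python
from h import *
E=plan([.428,-.11,.03],down(np.pi/2-.02),3,1); plan([.428,-.248,.015],down(np.pi/2-.02),6,1,E)
```

```text
[0.0, -0.1, -0.1, 0.0008, -0.0094, -0.0131, 1.0, 0.0, -0.1, -0.1, 0.0008, -0.0094, -0.0131, 1.0, 0.0, -0.1, -0.1, 0.0008, -0.0094, -0.0131, 1.0]
[0.0, 0.0, 0.0, 0.0025, -0.023, 0.0005, 1.0, 0.0, 0.0, 0.0, 0.0025, -0.023, 0.0005, 1.0, 0.0, 0.0, 0.0, 0.0025, -0.023, 0.0005, 1.0, 0.0, 0.0, 0.0, 0.0025, -0.023, 0.0005, 1.0, 0.0, 0.0, 0.0, 0.0025, -0.023, 0.0005, 1.0, 0.0, 0.0, 0.0, 0.0025, -0.023, 0.0005, 1.0]
```

Call:
carry_out:
  motion: [0, 0, 0, 0.0008, -0.0094, -0.0131, 1, 0, 0, 0, 0.0008, -0.0094, -0.0131, 1, 0, 0, 0, 0.0008, -0.0094, -0.0131, 1, 0, 0, 0, 0.0025, -0.023, 0.0005, 1, 0, 0, 0, 0.0025, -0.023, 0.0005, 1, 0, 0, 0, 0.0025, -0.023, 0.0005, 1, 0, 0, 0, 0.0025, -0.023, 0.0005, 1, 0, 0, 0, 0.0025, -0.023, 0.0005, 1, 0, 0, 0, 0.0025, -0.022, 0.0005, 1, 0, 0, 0, 0, 0, 0, 1]

```text
time_s: 28.5
eef_pos: [0.4262, -0.2522, 0.0117]
eef_rot: [0.705, 0.008, 0.709, -0.004]
wrist_force: [0.3, 0.2, -1.0]
opening: 0.407
```

Call:
carry_out:
  motion: [0, 0, 0, 0, 0, 0, 1]

```text
time_s: 28.6
eef_pos: [0.4258, -0.2519, 0.0113]
eef_rot: [0.704, 0.008, 0.71, -0.004]
wrist_force: [0.2, 0.8, -1.1]
opening: 0.409
```

Run:
```python
from h import *
o=ctrl.get_obs(); print(o['opening'],tool().round(4).tolist())
im,T,K=snap('wrist','w13.png')
for t in ('cartridge_center','cartridge_nose','bay_mouth'): find(T,'wrist',t)
im,T,K=snap('scene','sc4.png')
for t in ('cartridge_center','cartridge_nose','bay_mouth'): find(T,'scene',t)
im,T,K=snap('top','t4.png')
for t in ('cartridge_center','cartridge_nose','bay_mouth'): find(T,'top',t)
a=cv2.imread('pics/w13.png'); b=cv2.resize(im[130:260,350:460],(390,460),interpolation=cv2.INTER_CUBIC)
cv2.imwrite('pics/v.png',np.hstack([a[:400,120:530],b[:400]]))
```

```text
0.40861409232570806 [[-0.0073, 0.0172, 0.9998, 0.4258], [0.0067, 0.9998, -0.0172, -0.2519], [-1.0, 0.0066, -0.0074, 0.0113], [0.0, 0.0, 0.0, 1.0]]
cartridge_center [(0.79, [0.47, -0.2522, 0.0522])]
cartridge_nose []
bay_mouth []
cartridge_center [(0.8, [0.4713, -0.2545, 0.0511])]
cartridge_nose [(0.61, [0.5316, -0.2508, 0.0479])]
bay_mouth [(0.95, [0.5506, -0.2503, 0.0282])]
cartridge_center [(0.67, [0.4712, -0.25, 0.0481])]
cartridge_nose [(0.66, [0.5334, -0.2541, 0.0474]), (0.49, [0.4468, -0.4142, 0.0003])]
bay_mouth [(0.91, [0.5546, -0.2522, 0.0309]), (0.38, [0.4729, 0.1083, 0.0668])]
```

View pics/v.png

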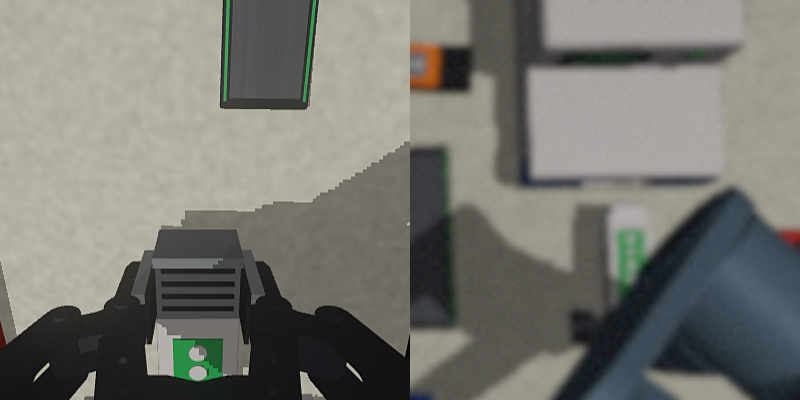

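Run:
```python
from h import *
Rm=down(np.pi/2-.02); E=plan([.426,-.2495,-.008],Rm,2,1)
plan([.520,-.2505,-.008],Rm,7,1,E)
```

```text
[0.1, -0.2, -0.2, 0.0099, 0.0012, -0.0001, 1.0, 0.1, -0.2, -0.2, 0.0099, 0.0013, -0.0001, 1.0]
[0.0, 0.0, 0.0, 0.0, 0.0001, 0.0134, 1.0, 0.0, 0.0, 0.0, 0.0, 0.0001, 0.0134, 1.0, 0.0, 0.0, 0.0, 0.0, 0.0001, 0.0134, 1.0, 0.0, 0.0, 0.0, 0.0, 0.0001, 0.0134, 1.0, 0.0, 0.0, 0.0, 0.0, 0.0001, 0.0134, 1.0, 0.0, 0.0, 0.0, 0.0, 0.0001, 0.0134, 1.0, 0.0, 0.0, 0.0, 0.0, 0.0001, 0.0134, 1.0]
```

Call:
carry_out:
  motion: [0.1, -0.2, -0.2, 0.0095, 0.0012, 0, 1, 0.1, -0.2, -0.2, 0.0095, 0.0012, 0, 1, 0, 0, 0, 0, 0, 0, 1, 0, 0, 0, 0, 0, 0, 1]

```text
time_s: 29.6
eef_pos: [0.4258, -0.2489, -0.0094]
eef_rot: [0.707, 0.006, 0.707, -0.008]
wrist_force: [-0.6, -0.1, -1.4]
opening: 0.408
```

Run:
```python
from h import *
print(rel([.426,-.2495,-.008],down(np.pi/2-.02)))
im,T,K=snap('scene')
for t in ('cartridge_center','cartridge_nose'): find(T,'scene',t)
```

```text
(array([-0.0014, -0.0006,  0.0002]), array([0.01, 0.02, 0.08]))
cartridge_center [(0.61, [0.4663, -0.2503, 0.0294])]
cartridge_nose [(0.95, [0.5336, -0.2461, 0.0272]), (0.66, [0.4688, -0.2499, 0.0309])]
```

Height and line are good (centre z about 29 mm). Advancing.

Call:
carry_out:
  motion: [0, 0, 0, -0.001, -0.0005, 0.01, 1, 0, 0, 0, 0, 0, 0.012, 1, 0, 0, 0, 0, 0, 0.012, 1, 0, 0, 0, 0, 0, 0.012, 1, 0, 0, 0, 0, 0, 0, 1]

```text
time_s: 30.25
eef_pos: [0.4783, -0.2522, -0.0063]
eef_rot: [0.709, 0.006, 0.705, -0.009]
wrist_force: [-0.2, -0.2, -1.2]
opening: 0.405
```

Call:
carry_out:
  motion: [0, 0, 0, 0.0005, 0.0025, 0.008, 1, 0, 0, 0, 0.0005, 0, 0.01, 1, 0, 0, 0, 0, 0, 0.01, 1, 0, 0, 0, 0, 0, 0.008, 1, 0, 0, 0, 0, 0, 0, 1]

```text
time_s: 30.75
eef_pos: [0.5178, -0.251, -0.0073]
eef_rot: [0.709, 0.005, 0.706, -0.009]
wrist_force: [0.7, -1.4, -1.0]
opening: 0.405
```

Run:
```python
from h import *
print(tool().round(4).tolist(), rel([.535,-.2505,-.008],down(np.pi/2-.02)))
im,T,K=snap('top')
for t in ('cartridge_center','cartridge_nose'): find(T,'top',t)
```

```text
[[0.0043, 0.0203, 0.9998, 0.5178], [-0.0059, 0.9998, -0.0202, -0.251], [-1.0, -0.0058, 0.0044, -0.0073], [0.0, 0.0, 0.0, 1.0]] (array([0.0008, 0.0008, 0.0172]), array([-0.01,  0.25,  0.33]))
cartridge_center []
cartridge_nose [(0.5, [0.4754, 0.1109, 0.0662]), (0.44, [0.5673, -0.4703, -0.0017])]
```

Call:
carry_out:
  motion: [0, 0, 0, 0.0003, 0.0005, 0.006, 1, 0, 0, 0, 0, 0, 0.005, 1, 0, 0, 0, 0, 0, 0.004, 1, 0, 0, 0, 0, 0, 0.003, 1, 0, 0, 0, 0, 0, 0.003, 1]

```text
time_s: 31.4
eef_pos: [0.5355, -0.2511, -0.0083]
eef_rot: [0.706, 0.006, 0.708, -0.009]
wrist_force: [-13.1, -5.1, 3.6]
opening: 0.409
```

Call:
carry_out:
  motion: [0, 0, 0, 0, 0, 0.002, 1, 0, 0, 0, 0, 0, 0, 1]

```text
time_s: 31.6
eef_pos: [0.5351, -0.2512, -0.0087]
eef_rot: [0.704, 0.006, 0.71, -0.009]
wrist_force: [1.3, -1.9, -0.4]
opening: 0.403
```

Call:
carry_out:
  motion: [0, 0, 0, 0, 0, 0, 0.5, 0, 0, 0, 0, 0, 0, -0.1, 0, 0, 0, 0, 0, 0, -0.3, 0, 0, 0, 0, 0, 0, -0.3, 0, 0, 0, -0.02, 0, 0, -0.3, 0, 0, 0, -0.035, 0, 0, -0.3, 0, 0, 0, -0.04, 0, -0.03, -0.3, 0, 0, 0, -0.02, 0, -0.045, -0.3, 0, 0, 0, 0, 0, -0.045, -0.3, 0, 0, 0, 0, 0, 0, -0.3]

```text
time_s: 32.6
eef_pos: [0.4143, -0.2451, 0.1103]
eef_rot: [0.704, 0.005, 0.71, -0.006]
wrist_force: [0.3, 0.6, -0.4]
opening: 0.649
```

Run:
```python
from h import *
im1,T1,K1=snap('scene','f1.png')
for t in ('cartridge_center','cartridge_nose','bay_mouth'): find(T1,'scene',t)
im,T,K=snap('wrist','f2.png'); print(tool().round(3).tolist())
for t in ('cartridge_center','bay_mouth'): find(T,'wrist',t)
for d in ctrl.trace('wrist','cartridge_center')[:1]:
    ys,xs=np.nonzero(d['pixels']); P=np.array([ray(T,K,(u,v),.042)[:2] for u,v in zip(xs,ys)],np.float32); print(round(d['conf'],2),len(xs),xs.min(),xs.max(),ys.min(),ys.max(),cv2.minAreaRect(P))
im0,T0,K0=snap('top','f3.png')
for t in ('cartridge_center','cover_grip','bay_mouth'): find(T0,'top',t)
for d in ctrl.trace('top','cartridge_center')[:2]:
    ys,xs=np.nonzero(d['pixels']); P=np.array([ray(T0,K0,(u,v),.042)[:2] for u,v in zip(xs,ys)],np.float32); print(round(d['conf'],2),len(xs),P.min(0),P.max(0))
b=cv2.resize(im0[130:230,360:460],(400,400),interpolation=cv2.INTER_CUBIC)
cv2.imwrite('pics/f.png',np.hstack([im[:400,180:580],b]))
```

```text
cartridge_center []
cartridge_nose [(0.6, [0.5503, -0.2496, 0.0257])]
bay_mouth [(0.94, [0.5536, -0.2522, 0.0258])]
[[-0.004, 0.015, 1.0, 0.419], [-0.003, 1.0, -0.015, -0.247], [-1.0, -0.003, -0.004, 0.111], [0.0, 0.0, 0.0, 1.0]]
cartridge_center [(0.95, [0.5798, -0.2512, 0.0307])]
bay_mouth []
0.84 2457 293 337 291 349 ((0.5307275056838989, -0.24998551607131958), (0.03745372220873833, 0.05923769623041153), 89.20581817626953)
cartridge_center [(0.49, [0.5775, -0.2485, 0.027])]
cover_grip [(0.74, [0.5904, 0.2702, 0.0875])]
bay_mouth [(0.88, [0.5544, -0.2527, 0.0264])]
0.61 509 [ 0.6310165 -0.129837 ] [ 0.6763474  -0.01347783]
0.49 214 [ 0.51339906 -0.2714981 ] [ 0.55549616 -0.22581337]
```

Run:
```python
from h import *
im=cv2.cvtColor(cv2.imread('pics/f2.png'),cv2.COLOR_BGR2GRAY); T,K=cam('wrist'); print(tool()[:3,3])
print(im[284:356,308:322].mean(1).astype(int).tolist())
for r in range(288,352,4): print(r,[ray(T,K,(315,r),z)[0].round(4) for z in (.014,.042)])
```

```text
[ 0.41849918 -0.24664528  0.11038287]
[193, 159, 120, 124, 125, 126, 129, 107, 80, 77, 78, 78, 78, 77, 78, 77, 77, 77, 77, 77, 77, 76, 76, 77, 73, 69, 66, 114, 130, 128, 128, 97, 52, 37, 111, 133, 129, 94, 47, 35, 111, 132, 133, 96, 41, 43, 112, 132, 133, 90, 29, 61, 115, 127, 118, 164, 188, 189, 192, 164, 124, 120, 122, 124, 112, 102, 102, 103, 104, 105, 106, 106]
288 [np.float64(0.515), np.float64(0.4966)]
292 [np.float64(0.5193), np.float64(0.5004)]
296 [np.float64(0.5235), np.float64(0.5043)]
300 [np.float64(0.5279), np.float64(0.5081)]
304 [np.float64(0.5322), np.float64(0.512)]
308 [np.float64(0.5366), np.float64(0.516)]
312 [np.float64(0.541), np.float64(0.5199)]
316 [np.float64(0.5455), np.float64(0.5239)]
320 [np.float64(0.55), np.float64(0.528)]
324 [np.float64(0.5545), np.float64(0.5321)]
328 [np.float64(0.5591), np.float64(0.5362)]
332 [np.float64(0.5638), np.float64(0.5403)]
336 [np.float64(0.5684), np.float64(0.5445)]
340 [np.float64(0.5732), np.float64(0.5487)]
344 [np.float64(0.5779), np.float64(0.553)]
348 [np.float64(0.5827), np.float64(0.5573)]
```

```bash
python3 -c "
from h import *
print(ctrl.get_obs()['wrist_force'].round(2)); print(ctrl.hand_in())"
```

```text
[0.69 0.76 0.17]
the job is handed in; nothing more can be done
None
```

The job is handed in at about 33 s of the 67 s allowed, with every step carried out in order. `ctrl.hand_in()` gives no verdict, so what follows rests on my own checks.

- **Wheels:** By image matching, the left wheel stood at about 67° (target 72°) and the right at about 178° (target 180°). The middle wheel stayed within 1° of where it began. I did not measure the wheels again after that, but nothing touched them later.
- **Cover:** The fin moved about 0.15 m, and the last top picture still put it there.
- **Scan plate:** The cartridge lay flat and released a few millimetres from the plate's centre. I then picked it up by the grey tail, about 46 mm behind its centre.
- **Bay:** I pushed it in until it met the end wall, with 13 N felt and no further advance, then released it and drew the arm clear. It lies flat and in line, with its centre 26 to 31 mm inside the mouth and about 1 mm off the centre line.

**Checks that disagreed or failed:**
- **Fingertip offset:** The real fingertips sit about 35 mm behind the reported TCP. My first two pinches on the left wheel closed on air until I allowed for that.
- **Top camera at the end:** One low-confidence outline from the top camera put the tail about 5 mm further out than the wrist view did. I trusted the wrist view and the wall contact.
- **Last picture not seen:** The final picture was refused because the 12-picture limit was reached, so the last check is by numbers only.

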